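# Cock and load the table catapult on the workshop bench

### The job

Cock the little catapult: draw its sprung arm back and down by the red bar, feel for its hair-trigger hook, ease the arm up onto the hook without straining or tripping it, and let go. Then set the blue ball in the brass ring on the hooked arm, so that the catapult stands loaded. The arm must never snap back, and everything else on the bench stays where it is.

Things in the scene. Friction and masses are not known exactly. Their poses are not given: they have to be found in the camera images.
- catapult: The table catapult, screwed down: dark steel plate 360 x 130 mm with light wood rails and uprights. Origin on the bench under the arm's pivot; pivot axis along its y, 85 mm up. Its +x is the shooting way; the arm is drawn towards -x and down, in its x-z plane. Uprights with a padded bar stand 165 mm high near the pivot. Do not move it; touch only arm and red bar.
- throw_arm (a joint): Angle of the sprung arm (rad): 0 leaning 55 deg up from level on its rubber stop, 0.96 level. Grows as it is drawn. Drawing takes about 4 N at the red bar at first, 8 N when level. It springs up the moment it is let go, so let the hook take the load first. Hooked, it rests anywhere from 0.89 to 1.03 by the catch's setting.
- draw_bar (a point): Middle of the red round draw bar across the arm (12 mm thick, 150 mm long along the arm's y, 140 mm from the pivot). The arm (20 mm wide) crosses its middle; grip it from above 50 mm to one side of the middle, fingers fore and aft; nothing else is beside it there, and it may turn between the fingers.
- pin (a point): Middle of the steel cross pin, 6 mm thick, at the arm's tip, 192 mm from the pivot. This is what the hook catches.
- catch_mid (a point): Fixed point: the pin's centre when hooked, if the catch sits at mid setting. The catch (yellow hook, brass block) is clamped up to 13 mm above or below; this is NOT measured. Pressed down past its nose slowly (under 50 mm/s), the pin tips the hook back and it springs shut over the pin; 5 mm further down the pin bottoms on its toe, where pushing on strains it (limit 20 N, also upwards). Hooked, easing the arm up stops dead: the pull goes onto the hook.
- seat (a point): Where the ball's centre lies when seated in the brass ring (36 mm outside, 26 mm hole, rim 12 mm above the arm's middle line) on the arm, 85 mm from the pivot, 27 mm off the arm's middle line. Moves with the arm; when hooked the ring faces up within 4 deg. Set the ball in lightly, without pushing the arm down.
- ball_center (a point): Centre of the blue ball, 40 mm across, 20 to 45 g, on a low wooden stand: ring 36 mm across with rim 15 mm below the ball's centre, foot 68 mm across with top 23 mm below the centre. A plain wooden spare ball on a like stand is left alone.
- glue: Yellow glue bottle: leave alone.
- flask: Tall blue flask: leave alone.
- tumbler: White tumbler: leave alone.
- driver: Screwdriver: leave alone.
- offcut: Wooden offcut: leave alone.
- spare_ball_center (a point): Centre of the plain wooden spare ball, 40 mm across, on the other stand: leave alone.
Things that resemble listed ones, but are neither listed nor needed, are in the scene too. Of the things shaped like the part that bears ball_center, the blue one is meant.

How it is judged (in metres and radians):
On the way:
1. the arm is hooked: drawn down and standing still with nothing holding it (value of joint throw_arm above 0.87 rad and contact force between the fingers and catapult below 0.05 N and velocity of joint throw_arm between -0.1 and 0.1 rad/s), for 0.3 s.
At the end, for the whole second after the job is handed in: The arm rests on its hook, still (joint above 0.87), and the blue ball lies at rest in the brass ring on the arm (centre within 6 mm of the seat point); nothing else has moved (value of joint throw_arm above 0.87 rad and distance between ball_center and seat below 0.006 m and linear speed of ball below 0.03 m/s); the robot touches nothing.
It fails at once if the arm snaps back (springs up faster than 2 rad/s) (velocity of joint throw_arm below -2 rad/s).
It fails at once if the hook is strained: more than 20 N between the arm and the hook (contact force between throw_arm and hook above 20 N).
It fails at once if another thing on the bench is pushed more than 20 mm from its place (distance of any of glue, flask, tumbler, driver, offcut, spare_ball_center from where it was at the start of the episode above 0.02 m).
It also fails if it takes over 72 s, if anything falls off the work surface, if the arm or the gripper's body presses on something with over 40 N, if the wrist force passes 120 N, or if a joint passes its speed limit or range.

### The arm

A 6-joint arm with a two-finger parallel gripper is mounted at the origin on the work surface. World frame = base frame: x ahead of the robot, y to its left, z up, the work surface at z = 0. Lengths are in m, angles in degrees, forces in N, time in s.
With the tool pointing down it reaches from about 0.4 to 0.825 m from the base axis. Payload 7 kg.
Tool frame: the origin (TCP) lies midway between the tips of the shut fingers; the grasp point (between the pads) lies 19 mm behind it (r.grip_point_offset is the z of the grasp point in the tool frame, in m); z points along the fingers, y is the line along which they close (so a half turn about z gives the same grasp; the last joint's range is limited). The gripper opens to 88 mm and grips with 3 to 60 N. Pads are 19 mm wide; open, the fingers measure 130 mm over their backs; the gripper's body (78 mm by 193 mm) begins 47 mm behind the grasp point.
Start: joints at [90.934, 20.546, 0.682, 0, -70.136, -16.507], TCP at [0.181, 0.65, 0.203] pointing down, gripper open.
Joint ranges: [-176.03, 176.03], [-82.01, 121.73], [-58.28, 71.71], [-173.87, 95.51], [-174.79, -0.11], [-173.66, 173.66]. Speed limits (degrees/s): [136.94, 136.94, 172.46, 180, 180, 180].

### API

Orientations are given as [roll, pitch, yaw] about the fixed x, y, z axes, in that order (R = Rz(yaw) Ry(pitch) Rx(roll)).
In Python, from plant import r, viewer, recognise, outline_of, pinpoint gives the robot as it stands.
- The arm moves only by the tool move_arm, never from a script. Its argument "targets" is a list of rows, each a list of 2 entries, a list of its own where there are three numbers: the shift along the tool's x, y, z in cm, then the turn, a rotation vector about the tool's x, y, z in rad. A call has 1 to 5 rows; each row is the pose to reach, as a shift and turn from the pose commanded when the call began, along the tool's axes at that moment; what a row does not reach only later rows make up. A row lasts 1/8 s, in which the tool goes at most 62.5 mm and 10.7 degrees, less where a joint would pass 70% of its speed; a pose out of reach is approached as far as the arm can. A call with a gripper value outside its range is refused whole. "jaw" is the finger opening in cm, from 0 to 8.76, set as the call begins (left out, the last holds). The fingers move at their own pace and stop on an object; "squeeze" is the grip in N (left out, the last holds). Time passes only in rows, so rows that repeat a pose let the fingers close. It gives the time, the measured TCP pose, the force, the opening and the grip force at its end, in the units of the state.
- r.get_state(): the state, without advancing time (a new reading comes with each control period).
- viewer.capture(name): name is "scene" or "top"; returns a dict with "image" (400x640x3 uint8, blue, green, red), "intrinsics" (3x3 intrinsics, pixels), "camera_from_world" (4x4, takes a point from world to camera coordinates). Camera axes: x right, y up, looking along -z (the intrinsics and any distortion apply to the point x, -y, -z); pixel columns grow to the right and rows downward; lengths in m; the calibration is good to about 2 mm. A picture is of the moment at which its call begins. There is no depth.
- r.close_job(): hands the job in; it is judged then, once.
Trained networks look in the newest picture that a camera, given by its name, has taken for a name from the list of things; names that differ only in an ending like _2 or _b are one class to them, and where a whole thing is asked for, a point or a joint stands for the part that bears it (a point fixed in the world has none). Each returns a list of dicts, best first, with "score" (0 to 1); they miss things now and then, are a little off and sometimes report something else, mostly with a low value. They report only what shows in the picture. A call takes as long as a camera call. They do not tell look-alikes from the thing itself.
- recognise(label, camera): "box" ([left, top, right, bottom] in pixels, round what is visible of it).
- outline_of(label, camera): "mask" (400x640 bool, what is visible of it) and "box" ([left, top, right, bottom] in pixels, round what is visible of it).
- pinpoint(label, camera): "location" ([row, column] in pixels: a listed point, or the origin of a listed thing).
The state is a dict: "time_s": time; "joints": joint angles; "qd": joint speeds; "joint_torque": joint torques, N m; "tcp_pos": TCP position; "eef_rot": TCP orientation; "contact_force": force on the tool from outside, world axes, zero at the start; "moment": the same for the moment, N m; "gripper_width": finger opening in m; "gripper_force": force on a finger pad.
Only numpy, scipy, OpenCV 4.12 (cv2) and the standard library are available. Lean on these libraries where they do the work, as an engineer would, in place of code of your own. Each camera call takes 0.05 s, during which the arm holds its last target. There are 200 camera calls.

## Working session

There is one attempt and no reset: what is moved stays moved. The work goes in short steps, Python scripts to look and compute and a tool call to move; the robot and the scene stay as the last step left them, time stands still between calls to the robot, and variables do not carry over. Pictures are saved under pics/ and viewed, at most 10 in all, crops included, and the job is handed in when it is done.

Besides the shell and the picture viewer there is one more tool, called after "Call:" as name([rows], argument=value, ...), one row to a line, values as JSON. move_arm: Moves the arm, as the interface text tells. Its arguments: {"type":"object","properties":{"targets":{"type":"array","items":{"type":"array"}},"jaw":{"type":"number"},"squeeze":{"type":"number"}},"required":["targets"]}

```bash
mkdir -p pics; cat > h.py <<'E'
import numpy as np, cv2
from plant import r, viewer, recognise, outline_of, pinpoint
from scipy.spatial.transform import Rotation as Rn
def proj(c,P):
    P=np.atleast_2d(P); q=(c["camera_from_world"]@np.c_[P,np.ones(len(P))].T)[:3]
    q=np.array([q[0],-q[1],-q[2]]); u=np.array(c["intrinsics"])@q; return (u[:2]/u[2]).T
def ray(c,px):
    M=np.array(c["camera_from_world"]); d=np.linalg.inv(c["intrinsics"])@[px[0],px[1],1]
    d=M[:3,:3].T@np.array([d[0],-d[1],-d[2]]); return -M[:3,:3].T@M[:3,3], d/np.linalg.norm(d)
def onplane(c,px,z):
    o,d=ray(c,px); return o+d*(z-o[2])/d[2]
def tri(rs):
    A=0;b=0
    for o,d in rs:
        P=np.eye(3)-np.outer(d,d);A=A+P;b=b+P@o
    x=np.linalg.solve(A,b); return x,[np.linalg.norm((np.eye(3)-np.outer(d,d))@(x-o)) for o,d in rs]
E
python3 - <<'E'
from h import *
s=r.get_state();print(s)
C={n:viewer.capture(n) for n in("scene","top")}
for n in C: cv2.imwrite(f"pics/{n}0.png",C[n]["image"]); print(n,C[n]["intrinsics"],C[n]["camera_from_world"])
for l in["catapult","draw_bar","pin","catch_mid","seat","ball_center","spare_ball_center"]:
    P={n:[(round(d["score"],2),np.round(d["location"],1).tolist()) for d in pinpoint(l,n)] for n in C}
    print(l,P)
    if all(P.values()): print(tri([ray(C[n],P[n][0][1][::-1]) for n in C]))
for l in["glue","flask","tumbler","driver","offcut"]: print(l,[(n,[(round(d["score"],2),np.round(d["box"])) for d in recognise(l,n)]) for n in C])
E
```

```text
{'time_s': 0.0, 'joints': array([ 9.09350522e+01,  2.05922609e+01,  6.32945764e-01, -2.07580768e-02,
       -7.01379747e+01, -1.65063503e+01]), 'qd': array([-0.02106474,  0.00190036, -0.02091683,  0.01602409,  0.04564808,
       -0.02164192]), 'joint_torque': array([-1.53086468e-03, -5.82713270e+01,  2.93062896e+01,  6.99726686e+00,
        6.84000668e-03, -1.57679519e-04]), 'tcp_pos': array([0.18108517, 0.6496823 , 0.20230513]), 'eef_rot': array([ 1.79901175e+02, -8.93531719e-03, -1.55783596e+01]), 'contact_force': array([ 1.11032111, -0.12347411,  0.50459546]), 'moment': array([-0.07201267, -0.03174627,  0.05338146]), 'gripper_force': 0.0, 'gripper_width': 0.08762047500291956}
scene [[390.56785064   0.         319.15084182]
 [  0.         390.56785064 193.683273  ]
 [  0.           0.           1.        ]] [[-0.61918571  0.7851329   0.0132433   0.3621945 ]
 [-0.41721397 -0.34322497  0.84150408  0.09009537]
 [ 0.66523797  0.51552201  0.54008841 -1.70187183]
 [ 0.          0.          0.          1.        ]]
top [[389.74862944   0.         322.23672064]
 [  0.         389.74862944 
[... 1693 characters left out ...]
374., 258., 391., 302.]))]), ('top', [(0.72, array([214., 156., 236., 177.]))])]
flask [('scene', [(0.94, array([230., 162., 248., 216.]))]), ('top', [(0.76, array([412., 156., 442., 183.]))])]
tumbler [('scene', [(0.57, array([209., 166., 230., 200.])), (0.2, array([257., 157., 271., 174.])), (0.18, array([418., 255., 426., 272.]))]), ('top', [(0.9, array([452., 166., 486., 192.])), (0.28, array([426., 201., 438., 214.]))])]
driver [('scene', [(0.69, array([260., 155., 273., 173.])), (0.44, array([265., 179., 378., 278.]))]), ('top', [])]
offcut [('scene', [(0.92, array([459., 255., 491., 284.])), (0.63, array([374., 258., 393., 300.]))]), ('top', [(0.62, array([167., 231., 183., 256.]))])]
```

```bash
python3 - <<'E'
import cv2
a=cv2.imread("pics/scene0.png");b=cv2.imread("pics/top0.png")
cv2.imwrite("pics/a.png",cv2.resize(a[120:320,190:510],None,fx=2.5,fy=2.5,interpolation=cv2.INTER_CUBIC))
cv2.imwrite("pics/b.png",cv2.resize(b[100:300,140:500],None,fx=2.2,fy=2.2,interpolation=cv2.INTER_CUBIC))
E
```

```text
(no output)
```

View pics/a.png

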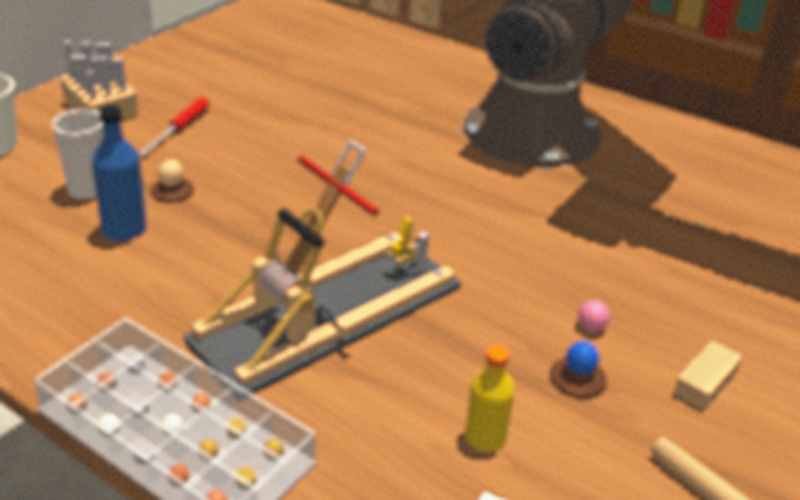

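View pics/b.png

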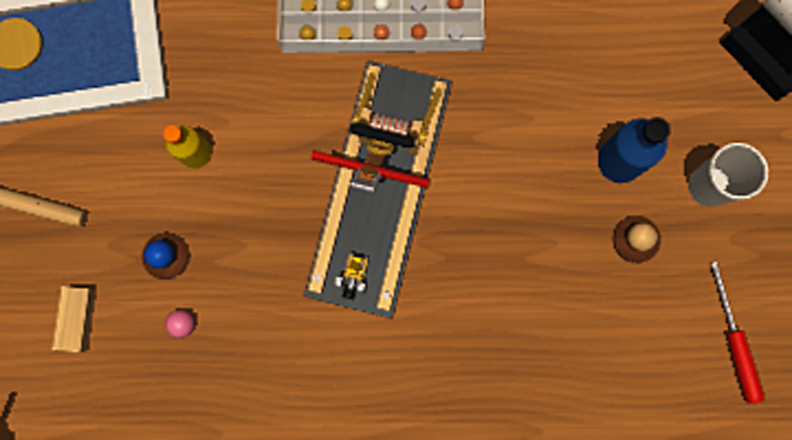

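Scene: the catapult shoots away from the robot (+x). Its red bar is at about top (309,173), the hook at top (301,222), and the blue ball at scene (423,263) / top (213,215). A pink decoy ball lies beside it. Next I fit the catapult's pose and the ball.

```bash
python3 - <<'E'
from h import *
from scipy.optimize import least_squares
C={n:viewer.capture(n) for n in("scene","top")}
obs=[]
def arm(d,o,y,q):  # along arm, off arm (up), lateral
    a=np.radians(55)-q
    return np.array([-d*np.cos(a)+o*np.sin(a),y,0.085+d*np.sin(a)+o*np.cos(a)])
for n in C:
    im=C[n]["image"].astype(int); b,g,rr=im[...,0],im[...,1],im[...,2]
    m=((rr>110)&(g<45)&(b<55)).astype(np.uint8)
    k,L,S,_=cv2.connectedComponentsWithStats(m,8)
    near=proj(C[n],[[0.6,0.026,0.2]])[0]
    best=min([i for i in range(1,k) if S[i][4]>25],key=lambda i:np.min(np.linalg.norm(np.argwhere(L==i)[:,::-1]-near,axis=1)))
    p=np.argwhere(L==best)[:,::-1].astype(float)
    c=p.mean(0);d=np.linalg.svd(p-c,full_matrices=False)[2][0];t=(p-c)@d
    e=[c+d*t.min(),c+d*t.max()]; print(n,"bar",np.round(e,1),len(p))
    e.sort(key=lambda v:v[0])
    # scene: left end = world -y? ; top: left = +y
    ys=[-.075,.075] if n=="scene" else [.075,-.075]
    for u,y in zip(e,ys): obs.append((n,u,(.140,0,y,0),1.))
    for l,w in(("draw_bar",(.14,0,0,0)),("pin",(.192,0,0,0)),("catch_mid",(.192,0,0,np.radians(55))),("catapult",None)):
        P=pinpoint(l,n)
        if P: obs.append((n,np.array(P[0]["location"])[::-1],w,.6))
def res(p,full=False):
    R=Rn.from_euler("z",p[2]).as_matrix();o=[]
    for n,u,w,wt in obs:
        X=np.zeros(3) if w is None else arm(*w)
        o.append((proj(C[n],R@X+[p[0],p[1],0])[0]-u)*(1 if full else wt))
    return np.array(o) if full else np.ravel(o)
s=least_squares(res,[.68,0,-.2],loss="soft_l1");p=s.x
print("pose",p[:2],np.degrees(p[2]))
for o,e in zip(obs,res(p,True)): print(o[0],o[2],np.round(e,1))
np.save("cat.npy",p)
R=Rn.from_euler("z",p[2]).as_matrix()
for nm,w in(("bar0",(.14,0,0,0)),("barL",(.14,0,0,.96)),("catch",(.192,0,0,.96)),("seat",(.085,.027,0,.96))): print(nm,R@arm(*w)+[p[0],p[1],0])
rs=[];sp=[]
for n in C:
    im=C[n]["image"].astype(int); b,g,rr=im[...,0],im[...,1],im[...,2]
    m=((b>100)&(rr<70)&(b>1.5*g)).astype(np.uint8)
    k,L,S,ce=cv2.connectedComponentsWithStats(m,8)
    u0=np.array((422.8,262.) if n=="scene" else (212.7,214.))
    i=min(range(1,k),key=lambda i:np.linalg.norm(ce[i]-u0)+(S[i][4]<20)*99)
    pts=np.argwhere(L==i)[:,::-1].astype(np.float32);c,rad=cv2.minEnclosingCircle(pts);print(n,ce[i],S[i],c,rad)
    rs.append(ray(C[n],c)); print("z.035 plane",onplane(C[n],c,.035))
    o=pinpoint("ball_center",n);print([(d["location"],d["score"]) for d in o])
print("ball",tri(rs))
E
```

```text
scene bar [[271.2 161.3]
 [260.9 169.8]] 42
top bar [[281.6 169.7]
 [334.2 183. ]] 177
pose [0.67704469 0.00329022] -14.721376890401489
scene (0.14, 0, -0.075, 0) [47.9 13.5]
scene (0.14, 0, 0.075, 0) [67.7 43.8]
scene (0.14, 0, 0, 0) [ 0.  -1.1]
scene (0.192, 0, 0, 0) [ 89.5 -33.9]
scene (0.192, 0, 0, np.float64(0.9599310885968813)) [ 1.9 -1.2]
scene None [-1.5  0.4]
top (0.14, 0, 0.075, 0) [ 0.7 -0.3]
top (0.14, 0, -0.075, 0) [ 1.3 -0.5]
top (0.14, 0, 0, 0) [ 1.7 -0.9]
top (0.192, 0, 0, np.float64(0.9599310885968813)) [ 1.5 -4.7]
top None [0.1 2.5]
bar0 [0.59938002 0.02369614 0.19968129]
barL [0.54164047 0.03886686 0.08499035]
catch [0.49134748 0.05208103 0.08498677]
seat [0.59483319 0.02489079 0.11199414]
scene [422.23404255 263.21276596] [417 258  11  11  94] (422.28570556640625, 263.28570556640625) 5.439949989318848
z.035 plane [0.51105823 0.33477713 0.035     ]
[([262.6, 423.3], 0.66), ([244.8, 429.5], 0.42)]
top [211.1372549  215.29411765] [206 210  11  12 102] (211.0, 215.36363220214844) 5.724490165710449
z.035 plane [0.50948382 0.33768795 0.035     ]
[([213.8, 211.1], 0.67), ([244.2, 220.4], 0.48)]
ball (array([0.51019668, 0.3361238 , 0.03526497]), [np.float64(0.0016153617493571185), np.float64(0.0016153617493570777)])
```

```bash
python3 - <<'E'
from h import *
from scipy.optimize import least_squares
C={n:viewer.capture(n) for n in("scene","top")}
obs=[]
def arm(d,o,y,q):
    a=np.radians(55)-q
    return np.array([-d*np.cos(a)+o*np.sin(a),y,0.085+d*np.sin(a)+o*np.cos(a)])
for n,(x0,y0,x1,y1) in(("scene",(303,176,348,212)),("top",(275,160,342,192))):
    im=C[n]["image"].astype(int); b,g,rr=im[...,0],im[...,1],im[...,2]
    m=(rr>2.6*g)&(rr>2.2*b)&(rr>70); M=np.zeros_like(m);M[y0:y1,x0:x1]=m[y0:y1,x0:x1]
    p=np.argwhere(M)[:,::-1].astype(float)
    c=np.median(p,0);p=p[np.linalg.norm(p-c,axis=1)<45]
    c=p.mean(0);d=np.linalg.svd(p-c,full_matrices=False)[2][0];t=(p-c)@d
    e=[c+d*t.min(),c+d*t.max()];e.sort(key=lambda v:v[0]); print(n,np.round(e,1),len(p))
    ys=[-.075,.075] if n=="scene" else [.075,-.075]
    for u,y in zip(e,ys): obs.append((n,u,(.140,0,y,0),1.))
    for l,w in(("draw_bar",(.14,0,0,0)),("pin",(.192,0,0,0)),("catch_mid",(.192,0,0,.96)),("catapult",None)):
        P=pinpoint(l,n)
        if P: obs.append((n,np.array(P[0]["location"])[::-1],w,.5))
def res(p,full=False):
    R=Rn.from_euler("z",p[2]).as_matrix();o=[]
    for n,u,w,wt in obs:
        X=np.zeros(3) if w is None else arm(*w)
        o.append((proj(C[n],R@X+[p[0],p[1],0])[0]-u)*(1 if full else wt))
    return np.array(o) if full else np.ravel(o)
p=least_squares(res,[.68,0,-.25],loss="soft_l1").x
print("pose",p[:2],np.degrees(p[2]))
for o,e in zip(obs,res(p,True)): print(o[0],o[2],np.round(e,1))
np.save("cat.npy",p)
# plate edge yaw check in the top view: projected plate corners drawn
R=Rn.from_euler("z",p[2]).as_matrix()
W=lambda v:R@v+[p[0],p[1],0]
for nm,w in(("bar0",(.14,0,0,0)),("barL",(.14,0,0,.96)),("catch",(.192,0,0,.96)),("seat",(.085,.027,0,.96)),("grip+",(.14,0,.05,0)),("grip-",(.14,0,-.05,0))): print(nm,W(arm(*w)))
big=[]
for n,(x0,y0) in(("scene",(240,160)),("top",(250,120))):
    im=cv2.resize(C[n]["image"][y0:y0+140,x0:x0+130],None,fx=4,fy=4,interpolation=cv2.INTER_CUBIC)
    def dot(X,c): cv2.circle(im,tuple(int(v) for v in (proj(C[n],X)[0]-[x0,y0]+.5)*4),2,c,-1)
    for y in(-.075,.075):dot(W(arm(.14,0,y,0)),(0,255,0))
    dot(W(arm(.192,0,0,0)),(255,0,255));dot(W(arm(.192,0,0,.96)),(255,255,0));dot(W(np.zeros(3)),(255,255,255))
    for x in np.arange(-.24,.13,.02):
        for y in(-.065,.065):dot(W(np.array([x,y,.008])),(0,255,255))
    big.append(im[:,:400])
cv2.imwrite("pics/fit.png",np.hstack(big))
E
```

```text
scene [[310.  183. ]
 [339.1 203.9]] 74
top [[281.6 169.7]
 [334.3 182.9]] 200
pose [0.67642    0.00480768] -14.719464486804586
scene (0.14, 0, -0.075, 0) [-0.7  0.3]
scene (0.14, 0, 0.075, 0) [0.4 1.3]
scene (0.14, 0, 0, 0) [-2.4  0.7]
scene (0.192, 0, 0, 0) [ 0.7 -0.3]
scene (0.192, 0, 0, 0.96) [ 1.8 -1. ]
scene None [ 0.3 -2. ]
top (0.14, 0, 0.075, 0) [ 0.1 -0.1]
top (0.14, 0, -0.075, 0) [ 0.8 -0.1]
top (0.14, 0, 0, 0) [-1.9  0.3]
top (0.192, 0, 0, 0) [0.  1.5]
top (0.192, 0, 0, 0.96) [-1.   0.4]
top None [0.2 0. ]
bar0 [0.59875465 0.02521101 0.19968129]
barL [0.54101459 0.0403798  0.08499035]
catch [0.49072115 0.0535923  0.08498677]
seat [0.59420777 0.02640551 0.11199414]
grip+ [0.61145897 0.07357008 0.19968129]
grip- [ 0.58605032 -0.02314807  0.19968129]
```

View pics/fit.png

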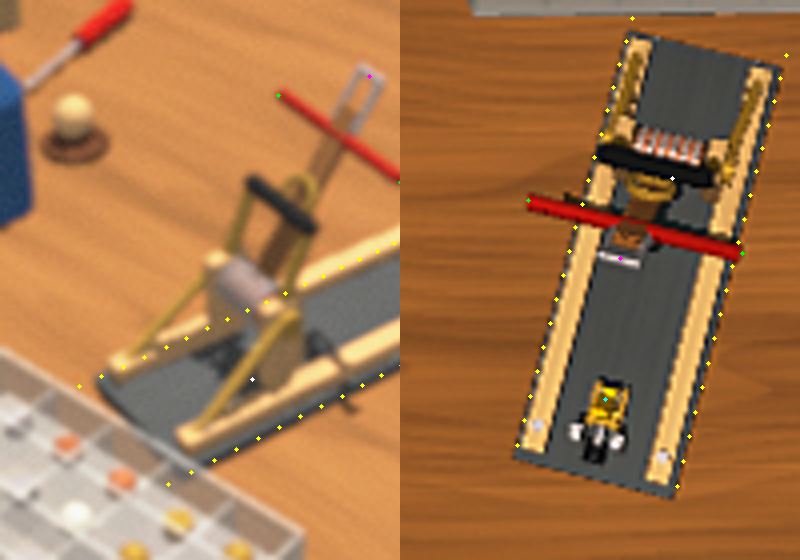

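The overlay matches: bar, pin, catch and plate edges all agree within about 1 px. Before moving I check the upright clearance and look for where the padded bar sits.

```bash
python3 - <<'E'
from h import *
p=np.load("cat.npy");R=Rn.from_euler("z",p[2]).as_matrix()
C={n:viewer.capture(n) for n in("scene","top")}
for a in((600,152),(655,160),(720,176)):
    u=((a[0]-400)/4+250,a[1]/4+120); print("pad",R.T@(onplane(C["top"],u,.16)-[p[0],p[1],0]))
for a in((250,185),(285,205),(312,225)):
    u=(a[0]/4+240,a[1]/4+160); print("padS",R.T@(onplane(C["scene"],u,.16)-[p[0],p[1],0]))
for a in((605,400),(575,432),(620,440),(600,460)):
    u=((a[0]-400)/4+250,a[1]/4+120); print("hook z.09",R.T@(onplane(C["top"],u,.09)-[p[0],p[1],0]))
s=r.get_state();print(s["eef_rot"],Rn.from_euler("xyz",s["eef_rot"],degrees=True).as_matrix().round(3))
E
```

```text
pad [-0.02834064  0.03996009  0.16      ]
pad [-0.0245001  0.0005609  0.16     ]
pad [-0.02457095 -0.0470145   0.16      ]
padS [-0.02286826 -0.0306786   0.16      ]
padS [-0.02896688  0.00643786  0.16      ]
padS [-0.03007086  0.03876527  0.16      ]
hook z.09 [-0.19413731 -0.00206542  0.09      ]
hook z.09 [-0.22240846  0.01341923  0.09      ]
hook z.09 [-0.21994874 -0.0202718   0.09      ]
hook z.09 [-0.23775204 -0.0096999   0.09      ]
[-1.79997998e+02  1.18433064e-03 -1.55724359e+01] [[ 0.963 -0.268 -0.   ]
 [-0.268 -0.963  0.   ]
 [-0.    -0.    -1.   ]]
```

```bash
cat >> h.py <<'E'
def arm(d,o,y,q):
    a=np.radians(55)-q
    return np.array([-d*np.cos(a)+o*np.sin(a),y,0.085+d*np.sin(a)+o*np.cos(a)])
_p=np.load("cat.npy");Rc=Rn.from_euler("z",_p[2]).as_matrix()
W=lambda v:Rc@np.asarray(v)+[_p[0],_p[1],0]
def tool(th): # leaning back by th deg
    t=np.radians(th);z=np.cos(t)*np.array([0,0,-1.])+np.sin(t)*Rc[:,0];x=-Rc[:,1]
    return np.c_[x,np.cross(z,x),z]
def cur():
    s=r.get_state();return s["tcp_pos"],Rn.from_euler("xyz",s["eef_rot"],degrees=True).as_matrix(),s
def rows(g,Rt,up=0): # grasp point target -> shift, turn
    p,R,s=cur();t=np.asarray(g)+Rt[:,2]*.019
    return np.round(R.T@(t-p)*100,2).tolist(),np.round(Rn.from_matrix(R.T@Rt).as_rotvec(),3).tolist()
E
python3 - <<'E'
from h import *
print(r.grip_point_offset)
g=W(arm(.14,0,.056,0)); print(g)
print(rows(g+[0,0,.11],tool(12)))
E
```

```text
-0.0188
[0.61298349 0.07937317 0.19968129]
([57.31, 43.39, -8.79], [0.165, 0.163, 1.55])
```

Call:
move_arm([
  [[0,0,-6],[0,0,0.18]],
  [[6,4,-8.8],[0.03,0.03,0.36]],
  [[11,8,-8.8],[0.05,0.05,0.54]],
  [[16,12,-8.8],[0.07,0.07,0.72]],
  [[21,16,-8.8],[0.09,0.09,0.9]],
], jaw=5, squeeze=20)

```text
time_s: 3.12
tcp_pos: [0.3306, 0.453, 0.2917]
eef_rot: [-173.2, -2.3, -67.7]
contact_force: [0.8, 0.4, 1.3]
gripper_width: 0.0508
gripper_force: 0.0
```

```bash
python3 - <<'E'
from h import *
g=W(arm(.14,0,.056,0)); p,R,s=cur(); print(p,s["joints"].round(1))
print(rows(g+[0,0,.11],tool(12)))
E
```

```text
[0.33060589 0.45300716 0.29170396] [ 79.    4.2 -12.4   7.2 -71.7 -58.7]
([45.49, -11.93, 3.28], [0.076, 0.068, 0.644])
```

Call:
move_arm([
  [[9,-2.4,0.6],[0.015,0.014,0.13]],
  [[18,-4.8,1.2],[0.03,0.028,0.26]],
  [[27,-7.2,1.8],[0.045,0.042,0.39]],
  [[36,-9.6,2.4],[0.06,0.055,0.52]],
  [[40,-11,3],[0.07,0.06,0.6]],
])

```text
time_s: 3.75
tcp_pos: [0.5236, 0.2073, 0.2922]
eef_rot: [-168.4, -0.1, -102.0]
contact_force: [0.9, 1.2, -0.4]
gripper_width: 0.05
gripper_force: 0.0
```

Call:
move_arm([
  [[0,0,0],[0,0,0]],
  [[0,0,0],[0,0,0]],
])

```text
time_s: 4.0
tcp_pos: [0.5228, 0.2086, 0.2917]
eef_rot: [-168.4, -0.2, -101.9]
contact_force: [0.7, 0.6, 0.6]
gripper_width: 0.0497
gripper_force: 0.0
```

```bash
python3 - <<'E'
from h import *
g=W(arm(.14,0,.056,0)); p,R,s=cur(); print(p,s["joints"].round(1))
print(rows(g+[0,0,.06],tool(12)))
E
```

```text
[0.5227943  0.2086443  0.29171531] [ 49.2   1.1 -17.9  11.2 -66.  -65.1]
([10.8, -10.62, 7.38], [0.007, 0.007, 0.049])
```

Call:
move_arm([
  [[4,-4,0],[0,0,0.02]],
  [[8,-8,1],[0,0,0.04]],
  [[10.8,-10.6,3.5],[0.007,0.007,0.049]],
  [[10.8,-10.6,7.4],[0.007,0.007,0.049]],
  [[10.8,-10.6,7.4],[0.007,0.007,0.049]],
])

```text
time_s: 4.62
tcp_pos: [0.615, 0.079, 0.2378]
eef_rot: [-168.3, -0.2, -104.6]
contact_force: [-0.7, 0.6, 1.2]
gripper_width: 0.05
gripper_force: 0.0
```

```bash
python3 - <<'E'
from h import *
g=W(arm(.14,0,.056,0)); p,R,s=cur(); print(p,s["joints"].round(1))
print(rows(g+[0,0,.00],tool(12)))
C=viewer.capture("scene");cv2.imwrite("pics/c.png",cv2.resize(C["image"][130:260,240:420],None,fx=4,fy=4,interpolation=cv2.INTER_CUBIC))
E
```

```text
[0.61501853 0.07897547 0.23776874] [ 30.9   7.4 -17.5  10.1 -57.4 -50.4]
([-0.01, 0.97, 5.59], [0.005, -0.003, 0.003])
```

View pics/c.png

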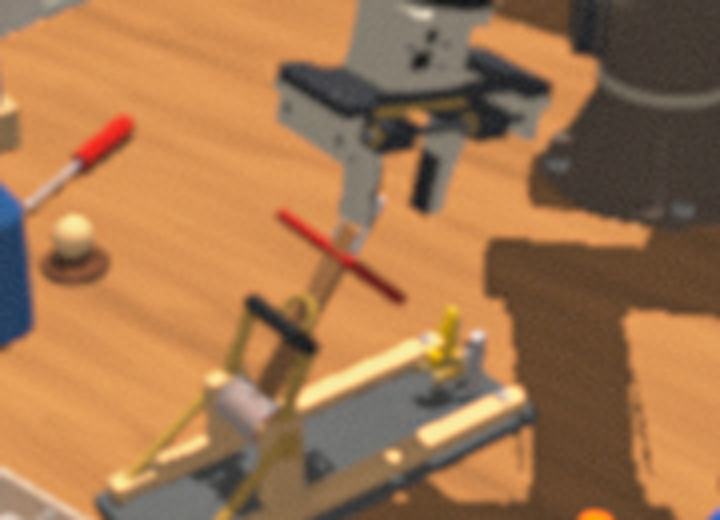

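The gripper hangs above the bar at (350,250) in the crop, with its fingers fore and aft to the +y side of the arm. I go down and grip.

Call:
move_arm([
  [[0,0.4,2],[0,0,0]],
  [[0,1,4],[0,0,0]],
  [[0,1,5.6],[0,0,0]],
  [[0,1,5.6],[0,0,0]],
])

```text
time_s: 5.18
tcp_pos: [0.6184, 0.079, 0.184]
eef_rot: [-168.0, -0.0, -104.6]
contact_force: [0.5, 0.6, 0.7]
gripper_width: 0.0498
gripper_force: 0.0
```

Call:
move_arm([
  [[0,0,0],[0,0,0]],
  [[0,0,0],[0,0,0]],
  [[0,0,0],[0,0,0]],
  [[0,0,0],[0,0,0]],
], jaw=0, squeeze=25)

```text
time_s: 5.68
tcp_pos: [0.6186, 0.0783, 0.1842]
eef_rot: [-168.0, -0.0, -104.7]
contact_force: [0.1, -0.0, -0.3]
gripper_width: 0.0159
gripper_force: 0.0
```

```bash
cat >> h.py <<'E'
def where():
    p,R,s=cur();g=Rc.T@(p-R[:,2]*.019-[_p[0],_p[1],0]);th=np.radians(55)-np.arctan2(g[2]-.085,-g[0])
    f=Rc.T@s["contact_force"]
    print("grasp in cat",g.round(4),"rad",np.hypot(g[0],g[2]-.085).round(4),"q",th.round(3),"F",f.round(1),"w",s["gripper_width"].round(4),s["gripper_force"],"t",s["time_s"]);return th,g
E
python3 - <<'E'
from h import *
q,g=where()
for dq in(.1,.2,.3,.4,.5):
    print(dq,rows(W(g+arm(.14,0,0,dq+max(q,0))-arm(.14,0,0,max(q,0))),cur()[1]))
E
```

```text
Traceback (most recent call last):
  File "h.py", line 33, in where
    print("grasp in cat",g.round(4),"rad",np.hypot(g[0],g[2]-.085).round(4),"q",th.round(3),"F",f.round(1),"w",s["gripper_width"].round(4),s["gripper_force"],"t",s["time_s"]);return th,g
                                                                                                               ^^^^^^^^^^^^^^^^^^^^^^^^
AttributeError: 'float' object has no attribute 'round'
```

Still closing; I let it finish.

Call:
move_arm([
  [[0,0,0],[0,0,0]],
  [[0,0,0],[0,0,0]],
  [[0,0,0],[0,0,0]],
])

```text
time_s: 6.05
tcp_pos: [0.6185, 0.0783, 0.1839]
eef_rot: [-168.0, -0.0, -104.7]
contact_force: [-0.6, -0.9, 0.5]
gripper_width: 0.0003
gripper_force: 0.0
```

```bash
sed -i 's/s\["gripper_width"\].round(4)/round(s["gripper_width"],4)/' h.py
python3 - <<'E'
from h import *
q,g=where();q=max(q,0)
for dq in(.1,.2,.3,.4,.5):
    print(dq,rows(W(g+arm(.14,0,0,dq+q)-arm(.14,0,0,q)),cur()[1]))
E
```

```text
grasp in cat [-0.0787  0.0563  0.2025] rad 0.1414 q -0.021 F [-0.3 -1.   0.5] w 0.0003 0.0 t 6.05
0.1 ([-0.0, 1.26, 0.61], [0.0, 0.0, 0.0])
0.2 ([-0.0, 2.45, 1.34], [0.0, 0.0, 0.0])
0.3 ([-0.0, 3.56, 2.19], [0.0, 0.0, 0.0])
0.4 ([-0.01, 4.59, 3.15], [0.0, 0.0, 0.0])
0.5 ([-0.01, 5.51, 4.2], [0.0, 0.0, 0.0])
```

```bash
python3 - <<'E'
from h import *
C={n:viewer.capture(n) for n in("scene","top")}
a=cv2.resize(C["scene"]["image"][140:240,270:370],None,fx=4,fy=4,interpolation=cv2.INTER_CUBIC)
b=cv2.resize(C["top"]["image"][130:230,260:360],None,fx=4,fy=4,interpolation=cv2.INTER_CUBIC)
cv2.imwrite("pics/d.png",np.hstack([a,b]))
p,R,s=cur();print(proj(C["scene"],[p,p-R[:,2]*.019]),proj(C["top"],[p,p-R[:,2]*.019]))
for y in(-.075,.056,.075):print(y,proj(C["scene"],W(arm(.14,0,y,0))),proj(C["top"],W(arm(.14,0,y,0))))
E
```

```text
[[333.78911238 207.28179662]
 [335.05238801 201.6050922 ]] [[289.3876012  170.44190485]
 [288.32323607 170.44166612]]
-0.075 [[309.24703927 183.38234333]] [[335.04122154 182.78795804]]
0.056 [[335.38522245 202.16082333]] [[288.3993077  171.26616573]]
0.075 [[339.51144794 205.12523147]] [[281.68426053 169.60737061]]
```

View pics/d.png

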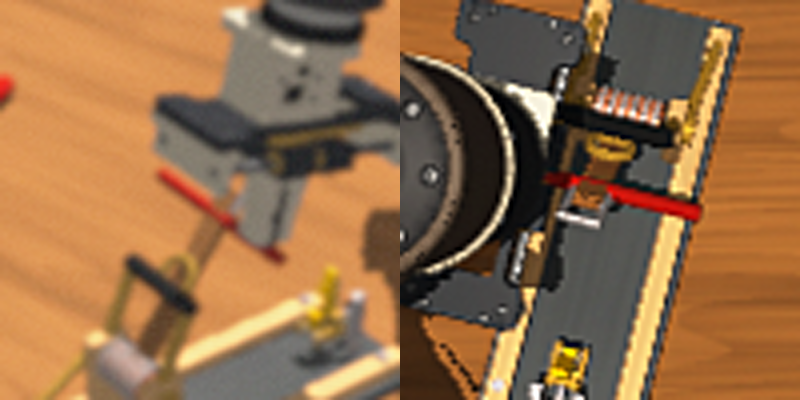

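```bash
python3 - <<'E'
from h import *
C={n:viewer.capture(n) for n in("scene","top")}
c=C["scene"];x0,y0=305,175
a=cv2.resize(c["image"][y0:y0+45,x0:x0+50],None,fx=12,fy=12,interpolation=cv2.INTER_NEAREST)
p,R,s=cur()
pts=[p+dx*R[:,0] for dx in(-.0095,0,.0095)]+[p-R[:,2]*.019]
for X in pts: cv2.circle(a,tuple(int(v) for v in (proj(c,X)[0]-[x0,y0]+.5)*12),3,(0,255,0),-1)
for y in(-.075,.056,.075):cv2.circle(a,tuple(int(v) for v in (proj(c,W(arm(.14,0,y,0)))[0]-[x0,y0]+.5)*12),3,(255,255,0),-1)
cv2.imwrite("pics/e.png",a)
E
```

```text
(no output)
```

View pics/e.png

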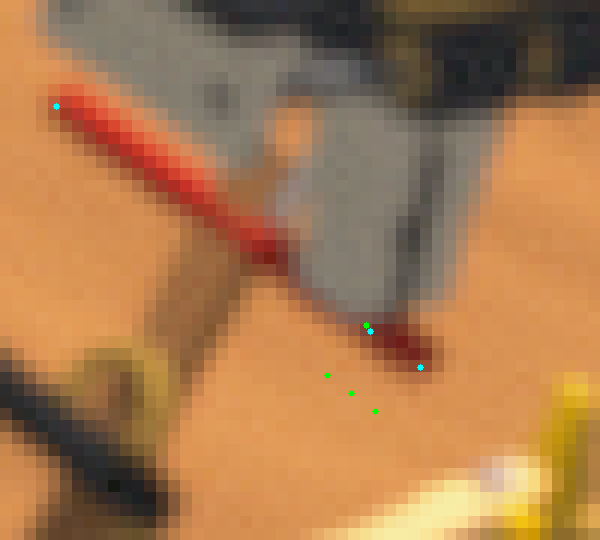

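```bash
python3 - <<'E'
from h import *
c=viewer.capture("scene"); t=viewer.capture("top")
R=tool(12);p=np.array([.615,.079,.2378])
for o in(-.025,-.045,0,.025,.045):
  for z in (0,.019): print(o,z,[proj(c,p+o*R[:,1]+dx*R[:,0]-z*R[:,2])[0].round(1).tolist() for dx in(-.0095,.0095)])
print("crop c px: x=240+X/4,y=130+Y/4")
# top view hand check: flange disc
p,R,s=cur();print(p,s["eef_rot"],s["joints"]);print(proj(t,[p-R[:,2]*k for k in(.0,.066,.1,.15,.2)]))
E
```

```text
-0.025 0 [[330.8, 194.0], [326.6, 191.1]]
-0.025 0.019 [[332.1, 188.0], [327.9, 185.1]]
-0.045 0 [[325.3, 195.0], [321.2, 192.0]]
-0.045 0.019 [[326.6, 188.9], [322.4, 186.0]]
0 0 [[337.4, 192.9], [333.3, 190.0]]
0 0.019 [[338.8, 186.9], [334.6, 184.1]]
0.025 0 [[343.9, 191.7], [339.7, 188.9]]
0.025 0.019 [[345.2, 185.8], [341.0, 183.1]]
0.045 0 [[348.9, 190.8], [344.7, 188.0]]
0.045 0.019 [[350.3, 185.0], [346.1, 182.3]]
crop c px: x=240+X/4,y=130+Y/4
[0.61847993 0.07830161 0.18391609] [-1.68018966e+02 -1.33781944e-02 -1.04657513e+02] [ 30.60024186   9.7017118  -22.43626925  11.12420706 -49.91159839
 -51.84203806]
[[289.38430975 170.45192288]
 [285.51645113 170.45110843]
 [283.32131803 170.4506462 ]
 [279.80269505 170.44990529]
 [275.88580441 170.44908052]]
```

In the zoom the real fingertips sit near (330,201), about 18 mm above the reported TCP, so the fingers shut over the bar without catching it. I open, go down about 2.2 cm and grip again. The grip itself will then give me the offset.

Call:
move_arm([
  [[0,0,0],[0,0,0]],
  [[0,0,0],[0,0,0]],
  [[0,0,0],[0,0,0]],
  [[0,0,0],[0,0,0]],
  [[0,0,0],[0,0,0]],
], jaw=6)

```text
time_s: 6.98
tcp_pos: [0.6185, 0.0783, 0.1839]
eef_rot: [-168.0, -0.0, -104.7]
contact_force: [-0.3, -0.2, -0.7]
gripper_width: 0.0448
gripper_force: 0.0
```

Call:
move_arm([
  [[0,0,0],[0,0,0]],
  [[0,0.1,0.6],[0,0,0]],
  [[0,0.2,1.3],[0,0,0]],
  [[0,0.4,2.1],[0,0,0]],
  [[0,0.4,2.1],[0,0,0]],
])

```text
time_s: 7.6
tcp_pos: [0.6183, 0.0779, 0.1613]
eef_rot: [-168.1, -0.1, -104.7]
contact_force: [0.6, 0.4, -0.3]
gripper_width: 0.0599
gripper_force: 0.0
```

Call:
move_arm([
  [[0,0,0],[0,0,0]],
  [[0,0,0],[0,0,0]],
  [[0,0,0],[0,0,0]],
  [[0,0,0],[0,0,0]],
  [[0,0,0],[0,0,0]],
], jaw=0)

```text
time_s: 8.22
tcp_pos: [0.6189, 0.0782, 0.1626]
eef_rot: [-168.0, -0.0, -104.7]
contact_force: [0.1, 0.1, -0.9]
gripper_width: 0.0156
gripper_force: 0.0
```

Call:
move_arm([
  [[0,0,0],[0,0,0]],
  [[0,0,0],[0,0,0]],
])

```text
time_s: 8.48
tcp_pos: [0.6196, 0.0781, 0.1629]
eef_rot: [-168.0, 0.0, -104.6]
contact_force: [4.3, -2.6, -1.4]
gripper_width: 0.011
gripper_force: 25.0
```

```bash
python3 - <<'E'
from h import *
where()
E
```

```text
grasp in cat [-0.0775  0.0565  0.1815] rad 0.1238 q 0.066 F [ 4.8 -1.4 -1.4] w 0.011 24.99969184398651 t 8.475
```

Gripped at 11 mm opening. Reported heights read 18 mm low, so I work relative to the bar. Next I draw along the arc.

```bash
python3 - <<'E'
from h import *
p,R,s=cur()
b=arm(.14,0,0,0.01)
for q in np.arange(.08,.80,.07):
    print(q.round(2),np.round(R.T@Rc@(arm(.14,0,0,q)-b)*100,2).tolist())
E
```

```text
0.08 [-0.0, 0.88, 0.42]
0.15 [-0.0, 1.74, 0.91]
0.22 [-0.0, 2.55, 1.45]
0.29 [-0.0, 3.33, 2.04]
0.36 [-0.0, 4.06, 2.69]
0.43 [-0.0, 4.75, 3.39]
0.5 [-0.01, 5.38, 4.14]
0.57 [-0.01, 5.96, 4.93]
0.64 [-0.01, 6.49, 5.76]
0.71 [-0.01, 6.96, 6.62]
0.78 [-0.01, 7.36, 7.51]
```

Call:
move_arm([
  [[0,0.44,0.21],[0,0,0]],
  [[0,0.88,0.42],[0,0,0]],
  [[0,1.31,0.66],[0,0,0]],
  [[0,1.74,0.91],[0,0,0]],
  [[0,1.74,0.91],[0,0,0]],
])

```text
time_s: 9.1
tcp_pos: [0.6048, 0.0821, 0.1508]
eef_rot: [-167.9, 0.0, -104.6]
contact_force: [2.4, -3.1, 5.5]
gripper_width: 0.011
gripper_force: 25.0
```

```bash
python3 - <<'E'
from h import *
where()
o=[]
p,R,s=cur()
b=arm(.14,0,0,0.15)
for q in (.2,.25,.3,.35,.4,.45,.5,.55,.6,.65,.70,.75):
    print(q,np.round(R.T@Rc@(arm(.14,0,0,q)-b)*100,2).tolist())
E
```

```text
grasp in cat [-0.0928  0.0565  0.1694] rad 0.1255 q 0.222 F [ 3.1 -2.4  5.5] w 0.011 25.001191198825836 t 9.1
0.2 [-0.0, 0.59, 0.38]
0.25 [-0.0, 1.15, 0.79]
0.3 [-0.0, 1.7, 1.23]
0.35 [-0.0, 2.22, 1.69]
0.4 [-0.0, 2.72, 2.18]
0.45 [-0.0, 3.2, 2.7]
0.5 [-0.0, 3.65, 3.23]
0.55 [-0.0, 4.07, 3.79]
0.6 [-0.0, 4.46, 4.37]
0.65 [-0.0, 4.82, 4.97]
0.7 [-0.0, 5.16, 5.59]
0.75 [-0.0, 5.46, 6.22]
```

Forces are as expected for the spring. I go on.

Call:
move_arm([
  [[0,0.59,0.38],[0,0,0]],
  [[0,1.15,0.79],[0,0,0]],
  [[0,1.7,1.23],[0,0,0]],
  [[0,2.22,1.69],[0,0,0]],
  [[0,2.72,2.18],[0,0,0]],
])

```text
time_s: 9.72
tcp_pos: [0.5832, 0.088, 0.1231]
eef_rot: [-168.0, 0.0, -104.6]
contact_force: [2.8, -1.3, 5.7]
gripper_width: 0.011
gripper_force: 25.0
```

```bash
python3 - <<'E'
from h import *
where()
p,R,s=cur()
b=arm(.14,0,0,0.4)
for q in (.45,.5,.55,.6,.65,.70,.75,.8,.85,.9):
    print(q,np.round(R.T@Rc@(arm(.14,0,0,q)-b)*100,2).tolist())
E
```

```text
grasp in cat [-0.1153  0.0568  0.1417] rad 0.1285 q 0.503 F [ 3.1 -0.5  5.7] w 0.011 25.001701712608337 t 9.725
0.45 [-0.0, 0.47, 0.51]
0.5 [-0.0, 0.92, 1.05]
0.55 [-0.0, 1.34, 1.61]
0.6 [-0.0, 1.74, 2.19]
0.65 [-0.0, 2.1, 2.79]
0.7 [-0.0, 2.43, 3.41]
0.75 [-0.0, 2.73, 4.04]
0.8 [-0.0, 3.0, 4.68]
0.85 [-0.0, 3.24, 5.34]
0.9 [-0.0, 3.44, 6.01]
```

Call:
move_arm([
  [[0,0.47,0.51],[0,0,0]],
  [[0,0.92,1.05],[0,0,0]],
  [[0,1.34,1.61],[0,0,0]],
  [[0,1.74,2.19],[0,0,0]],
  [[0,2.1,2.79],[0,0,0]],
])

```text
time_s: 10.35
tcp_pos: [0.5692, 0.0919, 0.0917]
eef_rot: [-168.0, 0.0, -104.6]
contact_force: [4.5, -2.4, 5.9]
gripper_width: 0.011
gripper_force: 25.0
```

```bash
cat >> h.py <<'E'
def bar():
    p,R,s=cur();g=Rc.T@(p-R[:,2]*.019-[_p[0],_p[1],0])+[-.0028,0,.018]
    q=np.radians(55)-np.arctan2(g[2]-.085,-g[0]);f=Rc.T@s["contact_force"]
    a=np.radians(55)-q
    print("bar",g.round(4),"rad",np.hypot(g[0],g[2]-.085).round(4),"q",q.round(3),"F",f.round(1),"Ftan",(f[0]*np.sin(a)+f[2]*np.cos(a)).round(2),"w",round(s["gripper_width"],4),"t",s["time_s"]);return q,R
E
python3 - <<'E'
from h import *
q0,R=bar()
for q in np.arange(round(q0,2)+.02,1.09,.04):
    print(q.round(2),np.round(R.T@Rc@(arm(.14,0,0,q)-arm(.14,0,0,q0))*100,2).tolist())
E
```

```text
bar [-0.1326  0.057   0.1282] rad 0.1395 q 0.645 F [ 4.9 -1.2  5.9] Ftan 7.1 w 0.011 t 10.35
0.66 [0.0, 0.11, 0.19]
0.7 [0.0, 0.37, 0.68]
0.74 [0.0, 0.61, 1.18]
0.78 [0.0, 0.84, 1.7]
0.82 [0.0, 1.04, 2.22]
0.86 [0.0, 1.22, 2.75]
0.9 [0.0, 1.38, 3.29]
0.94 [0.0, 1.52, 3.83]
0.98 [0.0, 1.64, 4.38]
1.02 [0.0, 1.73, 4.93]
1.06 [0.0, 1.8, 5.48]
```

Call:
move_arm([
  [[0,0.24,0.43],[0,0,0]],
  [[0,0.46,0.85],[0,0,0]],
  [[0,0.66,1.28],[0,0,0]],
  [[0,0.84,1.7],[0,0,0]],
  [[0,0.84,1.7],[0,0,0]],
])

```text
time_s: 10.98
tcp_pos: [0.5649, 0.0931, 0.0734]
eef_rot: [-167.9, 0.0, -104.6]
contact_force: [4.9, -3.1, 7.0]
gripper_width: 0.0112
gripper_force: 25.0
```

```bash
python3 - <<'E'
from h import *
q0,R=bar()
for q in np.arange(round(q0,2)+.02,1.09,.02):
    print(q.round(2),np.round(R.T@Rc@(arm(.14,0,0,q)-arm(.14,0,0,q0))*100,2).tolist())
E
```

```text
bar [-0.137   0.0571  0.11  ] rad 0.1393 q 0.78 F [ 5.5 -1.7  7. ] Ftan 7.86 w 0.0112 t 10.975
0.8 [0.0, 0.11, 0.27]
0.82 [0.0, 0.2, 0.53]
0.84 [0.0, 0.3, 0.79]
0.86 [0.0, 0.39, 1.06]
0.88 [0.0, 0.47, 1.32]
0.9 [0.0, 0.55, 1.59]
0.92 [0.0, 0.62, 1.86]
0.94 [0.0, 0.69, 2.14]
0.96 [0.0, 0.75, 2.41]
0.98 [0.0, 0.8, 2.68]
1.0 [0.0, 0.85, 2.96]
1.02 [0.0, 0.9, 3.24]
1.04 [0.0, 0.94, 3.51]
1.06 [0.0, 0.97, 3.79]
1.08 [0.0, 1.0, 4.07]
```

Call:
move_arm([
  [[0,0.11,0.27],[0,0,0]],
  [[0,0.2,0.53],[0,0,0]],
  [[0,0.3,0.79],[0,0,0]],
  [[0,0.35,0.93],[0,0,0]],
  [[0,0.35,0.93],[0,0,0]],
])

```text
time_s: 11.6
tcp_pos: [0.5636, 0.0935, 0.0638]
eef_rot: [-167.9, 0.1, -104.6]
contact_force: [5.7, -3.4, 7.7]
gripper_width: 0.0111
gripper_force: 25.0
```

Call:
move_arm([
  [[0,0.04,0.13],[0,0,0]],
  [[0,0.08,0.26],[0,0,0]],
])

```text
time_s: 11.85
tcp_pos: [0.5634, 0.0936, 0.0612]
eef_rot: [-167.9, 0.1, -104.6]
contact_force: [5.8, -4.0, 7.7]
gripper_width: 0.0113
gripper_force: 25.0
```

```bash
python3 - <<'E'
from h import *
q0,R=bar()
E
```

```text
bar [-0.1387  0.0571  0.0978] rad 0.1392 q 0.868 F [ 6.6 -2.4  7.7] Ftan 8.26 w 0.0113 t 11.85
```

Call:
move_arm([
  [[0,0,0.13],[0,0,0]],
  [[0,0.02,0.26],[0,0,0]],
])

```text
time_s: 12.1
tcp_pos: [0.5632, 0.0936, 0.0583]
eef_rot: [-168.0, 0.1, -104.6]
contact_force: [2.0, -1.0, 8.0]
gripper_width: 0.011
gripper_force: 25.0
```

Call:
move_arm([
  [[0,0.02,0.13],[0,0,0]],
  [[0,0.04,0.26],[0,0,0]],
])

```text
time_s: 12.35
tcp_pos: [0.563, 0.0935, 0.0555]
eef_rot: [-168.0, 0.1, -104.6]
contact_force: [0.3, 0.7, 8.4]
gripper_width: 0.0115
gripper_force: 25.0
```

Call:
move_arm([
  [[0,0.04,0.13],[0,0,0]],
  [[0,0.07,0.24],[0,0,0]],
])

```text
time_s: 12.6
tcp_pos: [0.5629, 0.0936, 0.0531]
eef_rot: [-168.0, 0.0, -104.6]
contact_force: [1.0, 0.7, 8.2]
gripper_width: 0.011
gripper_force: 25.0
```

Call:
move_arm([
  [[0,0.04,0.12],[0,0,0]],
  [[0,0.06,0.2],[0,0,0]],
])

```text
time_s: 12.85
tcp_pos: [0.5629, 0.0936, 0.0511]
eef_rot: [-168.0, 0.0, -104.6]
contact_force: [0.9, -0.7, 8.7]
gripper_width: 0.0113
gripper_force: 25.0
```

Call:
move_arm([
  [[0,0.03,0.1],[0,0,0]],
  [[0,0.06,0.2],[0,0,0]],
])

```text
time_s: 13.1
tcp_pos: [0.5629, 0.0937, 0.0492]
eef_rot: [-168.0, 0.1, -104.6]
contact_force: [2.4, -1.9, 9.7]
gripper_width: 0.011
gripper_force: 25.0
```

Call:
move_arm([
  [[0,0.03,0.1],[0,0,0]],
  [[0,0.05,0.2],[0,0,0]],
])

```text
time_s: 13.35
tcp_pos: [0.5629, 0.0936, 0.0472]
eef_rot: [-168.0, 0.1, -104.6]
contact_force: [1.8, -1.9, 10.5]
gripper_width: 0.0113
gripper_force: 25.0
```

Call:
move_arm([
  [[0,0.02,0.1],[0,0,0]],
  [[0,0.02,0.15],[0,0,0]],
])

```text
time_s: 13.6
tcp_pos: [0.5629, 0.0937, 0.0456]
eef_rot: [-168.0, 0.1, -104.6]
contact_force: [1.3, -1.1, 9.4]
gripper_width: 0.0112
gripper_force: 25.0
```

Call:
move_arm([
  [[0,0.02,0.08],[0,0,0]],
  [[0,0.02,0.15],[0,0,0]],
])

```text
time_s: 13.85
tcp_pos: [0.5629, 0.0936, 0.0441]
eef_rot: [-168.0, 0.1, -104.6]
contact_force: [-0.0, -0.3, 10.6]
gripper_width: 0.0116
gripper_force: 25.0
```

```bash
cat >> h.py <<'E'
def avg(n=12):
    F=[];Z=[]
    for _ in range(n):
        viewer.capture("top");s=r.get_state();F.append(Rc.T@s["contact_force"]);Z.append(s["tcp_pos"][2])
    print("Fmean",np.mean(F,0).round(2),"sd",np.std(F,0).round(2),"z",np.mean(Z).round(5));bar()
E
python3 - <<'E'
from h import *
avg()
E
```

```text
Fmean [ 1.27 -0.19  9.78] sd [0.52 0.58 0.22] z 0.04408
bar [-0.1391  0.057   0.0807] rad 0.1392 q 0.991 F [ 1.6 -0.6  9.5] Ftan 9.49 w 0.0111 t 14.45
```

Call:
move_arm([
  [[0,0.02,0.08],[0,0,0]],
  [[0,0.03,0.15],[0,0,0]],
])

```text
time_s: 14.7
tcp_pos: [0.563, 0.0936, 0.0426]
eef_rot: [-168.0, 0.1, -104.6]
contact_force: [0.6, -0.9, 12.1]
gripper_width: 0.0111
gripper_force: 25.0
```

```bash
python3 - <<'E'
from h import *
avg(6)
E
```

```text
Fmean [ 1.37 -0.36  9.84] sd [0.59 0.82 0.38] z 0.04258
bar [-0.139   0.0571  0.0792] rad 0.1392 q 1.002 F [ 1.9 -0.6  9.6] Ftan 9.56 w 0.0109 t 15.0
```

Call:
move_arm([
  [[0,-0.02,-0.1],[0,0,0]],
  [[0,-0.04,-0.2],[0,0,0]],
])

```text
time_s: 15.25
tcp_pos: [0.5629, 0.0936, 0.0445]
eef_rot: [-168.0, 0.1, -104.6]
contact_force: [1.9, -0.8, 6.2]
gripper_width: 0.0111
gripper_force: 25.0
```

Call:
move_arm([
  [[0,-0.02,-0.05],[0,0,0]],
  [[0,-0.02,-0.1],[0,0,0]],
])

```text
time_s: 15.5
tcp_pos: [0.5629, 0.0936, 0.0455]
eef_rot: [-168.0, 0.1, -104.6]
contact_force: [2.2, -1.7, 7.7]
gripper_width: 0.0114
gripper_force: 25.0
```

```bash
python3 - <<'E'
from h import *
avg(6)
E
```

```text
Fmean [ 2.15 -0.26  8.42] sd [0.33 0.47 0.69] z 0.04551
bar [-0.1391  0.057   0.0821] rad 0.1392 q 0.981 F [2.6 0.2 8.7] Ftan 8.61 w 0.0109 t 15.8
```

Call:
move_arm([
  [[0,-0.02,-0.1],[0,0,0]],
  [[0,-0.04,-0.2],[0,0,0]],
  [[0,-0.04,-0.2],[0,0,0]],
])

```text
time_s: 16.18
tcp_pos: [0.5629, 0.0936, 0.0476]
eef_rot: [-168.0, 0.1, -104.6]
contact_force: [3.1, -0.4, 8.4]
gripper_width: 0.0112
gripper_force: 25.0
```

```bash
python3 - <<'E'
from h import *
avg(6)
E
```

```text
Fmean [ 2.68 -0.09  8.16] sd [0.57 0.43 0.39] z 0.04755
bar [-0.1391  0.057   0.0841] rad 0.1391 q 0.966 F [ 3.6 -0.2  8.3] Ftan 8.28 w 0.0108 t 16.475
```

Call:
move_arm([
  [[0,0.02,0.12],[0,0,0]],
  [[0,0.05,0.24],[0,0,0]],
  [[0,0.08,0.36],[0,0,0]],
  [[0,0.1,0.48],[0,0,0]],
  [[0,0.1,0.48],[0,0,0]],
])

```text
time_s: 17.1
tcp_pos: [0.563, 0.0936, 0.0427]
eef_rot: [-168.0, 0.1, -104.6]
contact_force: [1.5, -0.4, 9.3]
gripper_width: 0.011
gripper_force: 25.0
```

Call:
move_arm([
  [[0,0.02,0.1],[0,0,0]],
  [[0,0.02,0.1],[0,0,0]],
  [[0,0.02,0.1],[0,0,0]],
])

```text
time_s: 17.48
tcp_pos: [0.563, 0.0937, 0.0418]
eef_rot: [-168.0, 0.1, -104.6]
contact_force: [1.7, -1.0, 9.4]
gripper_width: 0.0109
gripper_force: 25.0
```

Call:
move_arm([
  [[0,0.02,0.1],[0,0,0]],
  [[0,0.02,0.1],[0,0,0]],
  [[0,0.02,0.1],[0,0,0]],
])

```text
time_s: 17.85
tcp_pos: [0.563, 0.0936, 0.0408]
eef_rot: [-168.0, 0.1, -104.6]
contact_force: [2.0, -0.5, 10.5]
gripper_width: 0.0107
gripper_force: 25.0
```

Call:
move_arm([
  [[0,0.02,0.1],[0,0,0]],
  [[0,0.02,0.1],[0,0,0]],
  [[0,0.02,0.1],[0,0,0]],
])

```text
time_s: 18.23
tcp_pos: [0.5631, 0.0936, 0.0397]
eef_rot: [-168.0, 0.1, -104.6]
contact_force: [2.1, -2.1, 8.1]
gripper_width: 0.0109
gripper_force: 25.0
```

Call:
move_arm([
  [[0,0.02,0.1],[0,0,0]],
  [[0,0.02,0.1],[0,0,0]],
  [[0,0.02,0.1],[0,0,0]],
])

```text
time_s: 18.6
tcp_pos: [0.5631, 0.0935, 0.0387]
eef_rot: [-168.0, 0.1, -104.6]
contact_force: [3.2, -2.3, 7.4]
gripper_width: 0.011
gripper_force: 25.0
```

The force fell from 10.5 to 7.4 N, so the hook has snapped over the pin. I ease up and feel for the stop.

Call:
move_arm([
  [[0,-0.02,-0.07],[0,0,0]],
  [[0,-0.02,-0.07],[0,0,0]],
  [[0,-0.02,-0.07],[0,0,0]],
])

```text
time_s: 18.98
tcp_pos: [0.5631, 0.0935, 0.0392]
eef_rot: [-168.0, 0.1, -104.6]
contact_force: [4.7, -0.5, 5.0]
gripper_width: 0.0108
gripper_force: 25.0
```

Call:
move_arm([
  [[0,-0.02,-0.07],[0,0,0]],
  [[0,-0.02,-0.07],[0,0,0]],
  [[0,-0.02,-0.07],[0,0,0]],
])

```text
time_s: 19.35
tcp_pos: [0.563, 0.0936, 0.04]
eef_rot: [-168.0, 0.1, -104.6]
contact_force: [2.7, -0.3, 7.4]
gripper_width: 0.0114
gripper_force: 25.0
```

Call:
move_arm([
  [[0,-0.02,-0.07],[0,0,0]],
  [[0,-0.02,-0.07],[0,0,0]],
  [[0,-0.02,-0.07],[0,0,0]],
])

```text
time_s: 19.73
tcp_pos: [0.563, 0.0935, 0.0407]
eef_rot: [-168.0, 0.1, -104.6]
contact_force: [1.7, -0.9, 8.3]
gripper_width: 0.011
gripper_force: 25.0
```

```bash
python3 - <<'E'
from h import *
avg(4)
E
```

```text
Fmean [1.63 0.4  8.41] sd [0.16 0.51 0.24] z 0.04072
bar [-0.139   0.057   0.0773] rad 0.1392 q 1.015 F [ 1.5 -0.5  8.7] Ftan 8.57 w 0.011 t 19.925
```

Call:
move_arm([
  [[0,-0.02,-0.07],[0,0,0]],
  [[0,-0.02,-0.07],[0,0,0]],
  [[0,-0.02,-0.07],[0,0,0]],
])

```text
time_s: 20.3
tcp_pos: [0.563, 0.0936, 0.0414]
eef_rot: [-168.0, 0.1, -104.6]
contact_force: [0.7, 0.9, 9.5]
gripper_width: 0.0111
gripper_force: 25.0
```

Call:
move_arm([
  [[0,-0.02,-0.07],[0,0,0]],
  [[0,-0.02,-0.07],[0,0,0]],
  [[0,-0.02,-0.07],[0,0,0]],
])

```text
time_s: 20.68
tcp_pos: [0.563, 0.0936, 0.0421]
eef_rot: [-168.0, 0.0, -104.6]
contact_force: [0.9, 1.0, 9.0]
gripper_width: 0.0113
gripper_force: 25.0
```

Not hooked yet: the bar follows freely on the way up. I go lower until I feel the toe.

Call:
move_arm([
  [[0,0.02,0.1],[0,0,0]],
  [[0,0.04,0.2],[0,0,0]],
  [[0,0.05,0.3],[0,0,0]],
  [[0,0.05,0.34],[0,0,0]],
  [[0,0.05,0.34],[0,0,0]],
])

```text
time_s: 21.3
tcp_pos: [0.5632, 0.0935, 0.0386]
eef_rot: [-168.0, 0.0, -104.6]
contact_force: [0.8, 0.9, 8.0]
gripper_width: 0.0108
gripper_force: 25.0
```

Call:
move_arm([
  [[0,0.01,0.07],[0,0,0]],
  [[0,0.01,0.07],[0,0,0]],
  [[0,0.01,0.07],[0,0,0]],
])

```text
time_s: 21.68
tcp_pos: [0.5632, 0.0935, 0.0379]
eef_rot: [-168.0, 0.0, -104.6]
contact_force: [0.7, 0.6, 8.2]
gripper_width: 0.011
gripper_force: 25.0
```

```bash
python3 - <<'E'
from h import *
avg(4)
E
```

```text
Fmean [0.37 0.38 7.79] sd [0.29 0.28 0.28] z 0.0379
bar [-0.1388  0.057   0.0745] rad 0.1392 q 1.036 F [0.8 0.7 7.5] Ftan 7.45 w 0.0109 t 21.875
```

Call:
move_arm([
  [[0,0.01,0.07],[0,0,0]],
  [[0,0.01,0.07],[0,0,0]],
  [[0,0.01,0.07],[0,0,0]],
])

```text
time_s: 22.25
tcp_pos: [0.5632, 0.0935, 0.0372]
eef_rot: [-168.0, 0.0, -104.6]
contact_force: [1.1, 0.2, 7.1]
gripper_width: 0.0113
gripper_force: 25.0
```

Call:
move_arm([
  [[0,0.01,0.07],[0,0,0]],
  [[0,0.01,0.07],[0,0,0]],
  [[0,0.01,0.07],[0,0,0]],
])

```text
time_s: 22.62
tcp_pos: [0.5633, 0.0935, 0.0365]
eef_rot: [-168.0, 0.0, -104.6]
contact_force: [0.8, 0.7, 8.4]
gripper_width: 0.0109
gripper_force: 25.0
```

Call:
move_arm([
  [[0,0.01,0.07],[0,0,0]],
  [[0,0.01,0.07],[0,0,0]],
  [[0,0.01,0.07],[0,0,0]],
])

```text
time_s: 23.0
tcp_pos: [0.5633, 0.0935, 0.0358]
eef_rot: [-168.0, 0.0, -104.6]
contact_force: [-0.3, 0.6, 9.1]
gripper_width: 0.0109
gripper_force: 25.0
```

```bash
python3 - <<'E'
from h import *
avg(4)
c=viewer.capture("scene");cv2.imwrite("pics/f.png",cv2.resize(c["image"][185:245,310:385],None,fx=10,fy=10,interpolation=cv2.INTER_CUBIC))
E
```

```text
Fmean [0.16 0.89 8.62] sd [0.35 0.13 0.51] z 0.03585
bar [-0.1386  0.057   0.0725] rad 0.1392 q 1.05 F [-0.1  0.8  8.6] Ftan 8.59 w 0.0111 t 23.2
```

View pics/f.png

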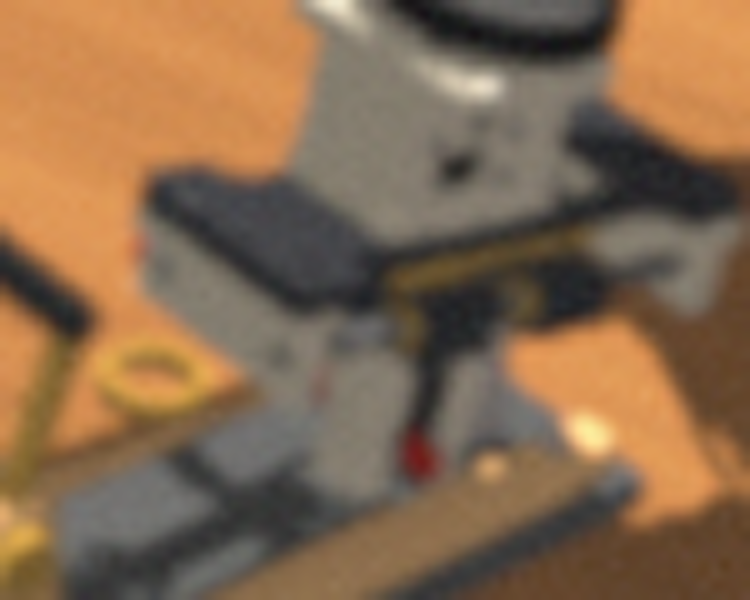

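```bash
python3 - <<'E'
from h import *
c=viewer.capture("scene")
for q in(.9,.95,1.0,1.05,1.1): print(q,proj(c,W(arm(.14,0,.075,q))),proj(c,W(arm(.085,.012,0,q))))
im=c["image"].astype(int);b,g,rr=im[...,0],im[...,1],im[...,2]
m=(rr>2*g)&(rr>2*b)&(rr>80);m[:, :345]=0;m[:,360:]=0;m[:215]=0;m[240:]=0
print(np.argwhere(m)[:,::-1].mean(0),np.argwhere(m)[:,::-1].max(0),m.sum())
t=viewer.capture("top")
for q in(.95,1.05):print(proj(t,W(arm(.14,0,-.075,q))),proj(t,W(arm(.192,0,0,q))))
for n in("pin","draw_bar","seat","catch_mid"):
  for k in("scene","top"): print(n,k,[(np.round(d["location"],1),round(d["score"],2)) for d in pinpoint(n,k)][:2])
cv2.imwrite("pics/g.png",cv2.resize(t["image"][175:235,280:350],None,fx=10,fy=10,interpolation=cv2.INTER_CUBIC))
E
```

```text
0.9 [[352.78264878 226.90784018]] [[324.09244715 219.33310761]]
0.95 [[352.70813853 228.65489799]] [[324.25227707 220.3235089 ]]
1.0 [[352.55008595 230.43228385]] [[324.35844072 221.3412748 ]]
1.05 [[352.30957178 232.23608795]] [[324.41103032 222.3839315 ]]
1.1 [[351.98779129 234.06243105]] [[324.41024638 223.44898531]]
[351.42857143 229.71428571] [352 231] 7
[[329.62715373 208.46341999]] [[300.83472628 219.20794749]]
[[329.66751868 208.77369798]] [[301.35737738 219.45848963]]
pin scene []
pin top [(array([221.6, 301.9]), 0.57)]
draw_bar scene [(array([220. , 340.6]), 0.84)]
draw_bar top [(array([202.2, 305.9]), 0.76), (array([186.9, 308.7]), 0.67)]
seat scene [(array([220.2, 325. ]), 0.81)]
seat top [(array([187., 308.]), 0.71)]
catch_mid scene [(array([213.3, 350.6]), 0.77)]
catch_mid top [(array([222.1, 298.6]), 0.66)]
```

View pics/g.png

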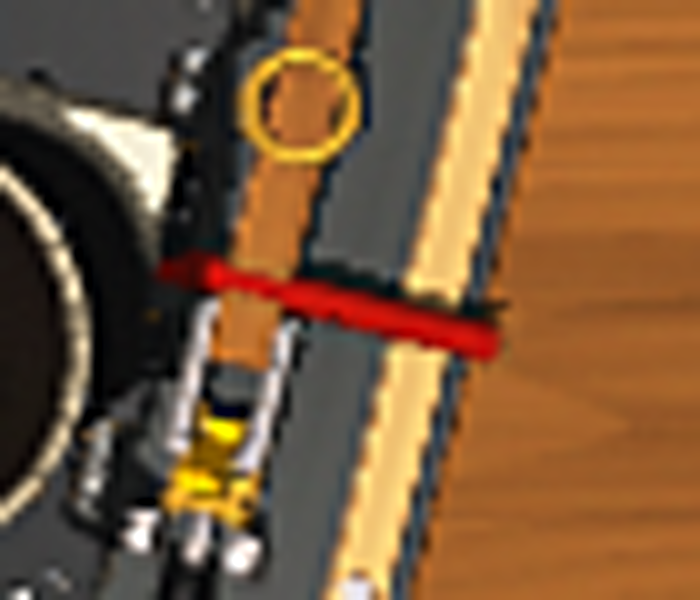

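Call:
move_arm([
  [[0,0.01,0.07],[0,0,0]],
  [[0,0.01,0.07],[0,0,0]],
  [[0,0.01,0.07],[0,0,0]],
])

```text
time_s: 24.12
tcp_pos: [0.5634, 0.0935, 0.0351]
eef_rot: [-168.0, 0.0, -104.6]
contact_force: [1.0, 1.3, 7.9]
gripper_width: 0.011
gripper_force: 25.0
```

The top crop shows the ring facing up at (300,105), the bar at (190–490, 270–340) and the yellow hook between the fork ends at (215,450). The picture suggests q ≈ 1.0, so the bar has probably crept a little in the pads. I grip harder and continue down.

Call:
move_arm([
  [[0,0.01,0.1],[0,0,0]],
  [[0,0.01,0.1],[0,0,0]],
  [[0,0.01,0.1],[0,0,0]],
], squeeze=45)

```text
time_s: 24.5
tcp_pos: [0.5635, 0.0934, 0.0342]
eef_rot: [-168.0, 0.1, -104.6]
contact_force: [-0.1, 1.2, 9.5]
gripper_width: 0.0106
gripper_force: 45.0
```

Call:
move_arm([
  [[0,0.01,0.1],[0,0,0]],
  [[0,0.01,0.1],[0,0,0]],
  [[0,0.01,0.1],[0,0,0]],
])

```text
time_s: 24.88
tcp_pos: [0.5636, 0.0934, 0.0333]
eef_rot: [-168.0, 0.1, -104.6]
contact_force: [-0.9, 1.4, 10.6]
gripper_width: 0.0108
gripper_force: 45.0
```

Call:
move_arm([
  [[0,0.01,0.08],[0,0,0]],
  [[0,0.01,0.08],[0,0,0]],
  [[0,0.01,0.08],[0,0,0]],
])

```text
time_s: 25.25
tcp_pos: [0.5637, 0.0934, 0.0329]
eef_rot: [-168.0, 0.1, -104.6]
contact_force: [-3.5, 1.1, 15.7]
gripper_width: 0.0102
gripper_force: 45.0
```

Call:
move_arm([
  [[0,0,0],[0,0,0]],
  [[0,0,0],[0,0,0]],
])

```text
time_s: 25.5
tcp_pos: [0.5637, 0.0934, 0.0329]
eef_rot: [-168.0, 0.1, -104.6]
contact_force: [-3.4, 1.2, 15.7]
gripper_width: 0.0106
gripper_force: 45.0
```

Force jumps to 15.7 N and the bar stops: that is the toe. Now I ease up slowly.

Call:
move_arm([
  [[0,0,-0.08],[0,0,0]],
  [[0,-0.01,-0.16],[0,0,0]],
  [[0,-0.01,-0.16],[0,0,0]],
])

```text
time_s: 25.88
tcp_pos: [0.5635, 0.0934, 0.034]
eef_rot: [-168.0, 0.1, -104.6]
contact_force: [2.0, -0.2, 8.6]
gripper_width: 0.0106
gripper_force: 45.0
```

Call:
move_arm([
  [[0,0,-0.05],[0,0,0]],
  [[0,-0.01,-0.1],[0,0,0]],
  [[0,-0.01,-0.1],[0,0,0]],
])

```text
time_s: 26.25
tcp_pos: [0.5634, 0.0935, 0.0349]
eef_rot: [-168.0, 0.1, -104.6]
contact_force: [1.8, -0.3, 6.9]
gripper_width: 0.0109
gripper_force: 45.0
```

Call:
move_arm([
  [[0,0,-0.04],[0,0,0]],
  [[0,-0.01,-0.07],[0,0,0]],
  [[0,-0.01,-0.07],[0,0,0]],
])

```text
time_s: 26.62
tcp_pos: [0.5634, 0.0935, 0.0356]
eef_rot: [-168.0, 0.0, -104.6]
contact_force: [1.3, 0.5, 8.5]
gripper_width: 0.0108
gripper_force: 45.0
```

Call:
move_arm([
  [[0,0,-0.04],[0,0,0]],
  [[0,-0.01,-0.07],[0,0,0]],
  [[0,-0.01,-0.07],[0,0,0]],
])

```text
time_s: 27.0
tcp_pos: [0.5633, 0.0935, 0.0363]
eef_rot: [-168.0, 0.0, -104.6]
contact_force: [1.1, 0.0, 6.8]
gripper_width: 0.0105
gripper_force: 45.0
```

Call:
move_arm([
  [[0,0,-0.04],[0,0,0]],
  [[0,-0.01,-0.07],[0,0,0]],
  [[0,-0.01,-0.07],[0,0,0]],
])

```text
time_s: 27.38
tcp_pos: [0.5632, 0.0935, 0.0369]
eef_rot: [-168.0, 0.0, -104.6]
contact_force: [2.0, 0.5, 7.6]
gripper_width: 0.0102
gripper_force: 45.0
```

Call:
move_arm([
  [[0,0,-0.04],[0,0,0]],
  [[0,-0.01,-0.07],[0,0,0]],
  [[0,-0.01,-0.07],[0,0,0]],
])

```text
time_s: 27.75
tcp_pos: [0.5632, 0.0934, 0.0373]
eef_rot: [-168.0, 0.0, -104.6]
contact_force: [4.7, 2.1, 2.1]
gripper_width: 0.0105
gripper_force: 45.0
```

Call:
move_arm([
  [[0,0,-0.04],[0,0,0]],
  [[0,-0.01,-0.07],[0,0,0]],
  [[0,-0.01,-0.07],[0,0,0]],
])

```text
time_s: 28.12
tcp_pos: [0.5631, 0.0934, 0.0375]
eef_rot: [-168.0, 0.0, -104.6]
contact_force: [7.2, 2.4, -5.2]
gripper_width: 0.0105
gripper_force: 45.0
```

Hooked: the motion stopped and the load passed to the hook. I return to neutral and let go.

Call:
move_arm([
  [[0,-0.03,0.03],[0,0,0]],
  [[0,-0.05,0.05],[0,0,0]],
  [[0,-0.05,0.05],[0,0,0]],
])

```text
time_s: 28.5
tcp_pos: [0.5632, 0.0934, 0.0373]
eef_rot: [-168.0, 0.0, -104.6]
contact_force: [0.7, 5.2, 1.4]
gripper_width: 0.0105
gripper_force: 45.0
```

Call:
move_arm([
  [[0,0,0],[0,0,0]],
  [[0,0,0],[0,0,0]],
], squeeze=5)

```text
time_s: 28.75
tcp_pos: [0.5631, 0.0928, 0.0373]
eef_rot: [-168.1, -0.0, -104.7]
contact_force: [2.1, 4.9, -1.8]
gripper_width: 0.0114
gripper_force: 5.0
```

Call:
move_arm([
  [[0,0,0],[0,0,0]],
  [[0,0,0],[0,0,0]],
  [[0,0,0],[0,0,0]],
  [[0,0,0],[0,0,0]],
  [[0,0,0],[0,0,0]],
], jaw=6)

```text
time_s: 29.38
tcp_pos: [0.5634, 0.0925, 0.0377]
eef_rot: [-168.0, -0.0, -104.7]
contact_force: [-0.5, -0.6, -0.2]
gripper_width: 0.0558
gripper_force: 0.0
```

```bash
python3 - <<'E'
from h import *
bar()
for l in("seat","draw_bar"): print(l,[(np.round(d["location"],1),round(d["score"],2)) for d in pinpoint(l,"scene")][:2])
c=viewer.capture("scene");im=c["image"].astype(int);b,g,rr=im[...,0],im[...,1],im[...,2]
m=(rr>2*g)&(rr>2*b)&(rr>80);m[:, :310]=0;m[:,360:]=0;m[:195]=0;m[240:]=0
a=np.argwhere(m)[:,::-1];print(a.min(0),a.max(0),len(a),a[a[:,0].argmax()])
E
```

```text
bar [-0.1383  0.0561  0.0743] rad 0.1387 q 1.037 F [-0.3 -0.7 -0.2] Ftan -0.16 w 0.0558 t 29.375
seat [(array([220.2, 325. ]), 0.81)]
draw_bar [(array([220. , 340.6]), 0.84)]
[346 225] [353 231] 25 [353 229]
```

Released, and the arm stays down. I back off upward, then square the tool for the ball.

Call:
move_arm([
  [[0,0,-1],[0,0,0]],
  [[0,0,-3],[0,0,0]],
  [[0,-0.5,-6],[0,0,0]],
  [[0,-1,-10],[0,0,0]],
  [[0,-1,-12],[0,0,0]],
])

```text
time_s: 30.15
tcp_pos: [0.5495, 0.0973, 0.1603]
eef_rot: [-167.9, 0.2, -104.6]
contact_force: [0.1, 0.6, -0.1]
gripper_width: 0.0598
gripper_force: 0.0
```

```bash
cat >> h.py <<'E'
Rb=np.c_[Rc[:,0],-Rc[:,1],[0,0,-1.]]
def rows2(g,Rt): # true grasp target, tool 18 mm short
    p,R,s=cur();t=np.asarray(g)+Rt[:,2]*(.019+.018)
    return np.round(R.T@(t-p)*100,2).tolist(),np.round(Rn.from_matrix(R.T@Rt).as_rotvec(),3).tolist()
E
python3 - <<'E'
from h import *
bar();print(cur()[0])
print(rows2([.50,.215,.10],Rb))
E
```

```text
bar [-0.153   0.0572  0.1969] rad 0.1896 q 0.328 F [-0.1  0.6 -0.1] Ftan -0.14 w 0.0598 t 30.15
[0.5495203  0.09731341 0.16034261]
([-10.11, 9.64, 7.92], [-0.168, -0.164, -1.563])
```

Call:
move_arm([
  [[-2,1.5,-1],[-0.02,-0.02,-0.18]],
  [[-4,3.5,0],[-0.04,-0.04,-0.36]],
  [[-6,5.5,1],[-0.06,-0.06,-0.54]],
  [[-8,7.5,2],[-0.08,-0.08,-0.72]],
  [[-10,9.6,4],[-0.1,-0.1,-0.9]],
], jaw=3)

```text
time_s: 30.78
tcp_pos: [0.4913, 0.2163, 0.0992]
eef_rot: [-175.1, -2.0, -52.5]
contact_force: [1.6, 1.3, 0.6]
gripper_width: 0.0304
gripper_force: 0.0
```

```bash
python3 - <<'E'
from h import *
print(rows2([.50,.215,.06],Rb))
E
```

```text
([0.38, 0.05, 7.66], [-0.072, -0.062, -0.657])
```

Call:
move_arm([
  [[0.2,0,3],[-0.02,-0.02,-0.18]],
  [[0.4,0,5],[-0.04,-0.04,-0.36]],
  [[0.4,0,7],[-0.06,-0.05,-0.54]],
  [[0.4,0,7.7],[-0.072,-0.062,-0.657]],
  [[0.4,0,7.7],[-0.072,-0.062,-0.657]],
])

```text
time_s: 31.4
tcp_pos: [0.5005, 0.2136, 0.0214]
eef_rot: [179.9, 0.1, -15.1]
contact_force: [-0.9, -0.2, 0.1]
gripper_width: 0.0302
gripper_force: 0.0
```

Call:
move_arm([
  [[0,0,0.5],[0,0,0]],
  [[0,0,1.0],[0,0,0]],
  [[0,0,1.5],[0,0,0]],
  [[0,0,2],[0,0,0]],
  [[0,0,2],[0,0,0]],
])

```text
time_s: 32.02
tcp_pos: [0.5003, 0.2132, 0.0011]
eef_rot: [179.8, 0.1, -15.1]
contact_force: [0.2, 0.3, 1.1]
gripper_width: 0.0302
gripper_force: 0.0
```

Call:
move_arm([
  [[0,0,0.15],[0,0,0]],
  [[0,0,0.3],[0,0,0]],
])

```text
time_s: 32.28
tcp_pos: [0.5007, 0.2135, -0.0014]
eef_rot: [179.9, 0.0, -15.1]
contact_force: [-0.3, 0.4, 0.4]
gripper_width: 0.0299
gripper_force: 0.0
```

Already at reported z below 0 without touching, so the tool really is shorter. I continue.

Call:
move_arm([
  [[0,0,0.3],[0,0,0]],
  [[0,0,0.6],[0,0,0]],
  [[0,0,0.9],[0,0,0]],
])

```text
time_s: 32.65
tcp_pos: [0.5005, 0.2133, -0.0107]
eef_rot: [179.9, 0.1, -15.1]
contact_force: [-0.1, 0.3, 0.0]
gripper_width: 0.0301
gripper_force: 0.0
```

Call:
move_arm([
  [[0,0,0.15],[0,0,0]],
  [[0,0,0.3],[0,0,0]],
])

```text
time_s: 32.9
tcp_pos: [0.5006, 0.2134, -0.0135]
eef_rot: [179.9, 0.1, -15.1]
contact_force: [0.3, -0.2, 0.3]
gripper_width: 0.0299
gripper_force: 0.0
```

Call:
move_arm([
  [[0,0,0.1],[0,0,0]],
  [[0,0,0.2],[0,0,0]],
])

```text
time_s: 33.15
tcp_pos: [0.5006, 0.2134, -0.0154]
eef_rot: [179.9, 0.0, -15.1]
contact_force: [-0.3, -0.0, -0.6]
gripper_width: 0.0303
gripper_force: 0.0
```

Call:
move_arm([
  [[0,0,0.1],[0,0,0]],
  [[0,0,0.2],[0,0,0]],
])

```text
time_s: 33.4
tcp_pos: [0.5006, 0.2134, -0.0174]
eef_rot: [179.9, 0.0, -15.1]
contact_force: [0.0, -0.2, 0.1]
gripper_width: 0.0302
gripper_force: 0.0
```

Call:
move_arm([
  [[0,0,0.1],[0,0,0]],
  [[0,0,0.2],[0,0,0]],
])

```text
time_s: 33.65
tcp_pos: [0.5006, 0.2134, -0.0195]
eef_rot: [179.9, 0.1, -15.1]
contact_force: [-0.1, 0.1, 0.0]
gripper_width: 0.0302
gripper_force: 0.0
```

Call:
move_arm([
  [[0,0,0.1],[0,0,0]],
  [[0,0,0.2],[0,0,0]],
])

```text
time_s: 33.9
tcp_pos: [0.5005, 0.2134, -0.0215]
eef_rot: [179.9, 0.1, -15.1]
contact_force: [-0.3, -0.5, -0.0]
gripper_width: 0.0301
gripper_force: 0.0
```

Call:
move_arm([
  [[0,0,0.1],[0,0,0]],
  [[0,0,0.2],[0,0,0]],
])

```text
time_s: 34.15
tcp_pos: [0.5006, 0.2133, -0.0231]
eef_rot: [179.9, 0.0, -15.1]
contact_force: [-4.4, -1.7, 14.6]
gripper_width: 0.0301
gripper_force: 6.9
```

Call:
move_arm([
  [[0,0,0.1],[0,0,0]],
  [[0,0,0.2],[0,0,0]],
])

```text
time_s: 34.4
tcp_pos: [0.5006, 0.2134, -0.0232]
eef_rot: [179.9, 0.0, -15.0]
contact_force: [-12.0, -3.2, 35.8]
gripper_width: 0.0299
gripper_force: 17.9
```

Call:
move_arm([
  [[0,0,0.1],[0,0,0]],
  [[0,0,0.2],[0,0,0]],
])

```text
time_s: 34.65
tcp_pos: [0.5007, 0.2134, -0.0233]
eef_rot: [179.9, -0.0, -15.0]
contact_force: [-18.8, -3.9, 57.3]
gripper_width: 0.0301
gripper_force: 28.8
```

The touch gives an offset of 23 mm (contact at reported z = −0.023). I lift at once and move above the ball.

Call:
move_arm([
  [[0,0,-2],[0,0,0]],
  [[0,0,-6],[0,0,0]],
  [[0,0,-10],[0,0,0]],
  [[0,3,-13],[0,0,0]],
  [[0,0,-13],[0,0,0]],
], jaw=7)

```text
time_s: 35.28
tcp_pos: [0.5011, 0.2124, 0.1056]
eef_rot: [-179.9, -0.1, -15.2]
contact_force: [0.2, 1.2, -0.3]
gripper_width: 0.0691
gripper_force: 0.0
```

```bash
sed -i 's/(.019+.018)/(.019+.023)/' h.py; python3 - <<'E'
from h import *
B=np.array([.5102,.3361,.035]);s=cur()[2];print(cur()[0],s["contact_force"],s["gripper_width"],s["time_s"])
print(rows2(B+[0,0,.08],Rb)); print(rows2(B+[0,0,.004],Rb))
E
```

```text
[0.50107553 0.21242801 0.10564447] [ 0.23224092  1.20684352 -0.31066021] 0.06905437788955222 35.275
([-2.37, -12.17, 3.28], [-0.002, -0.001, -0.008])
([-2.38, -12.16, 10.88], [-0.002, -0.001, -0.008])
```

Call:
move_arm([
  [[-1,-5,0],[0,0,0]],
  [[-2,-10,1],[0,0,0]],
  [[-2.4,-12.2,3.3],[0,0,-0.008]],
  [[-2.4,-12.2,3.3],[0,0,-0.008]],
])

```text
time_s: 35.78
tcp_pos: [0.5081, 0.338, 0.0671]
eef_rot: [179.7, 0.2, -14.5]
contact_force: [-1.0, -0.9, -0.9]
gripper_width: 0.0699
gripper_force: 0.0
```

```bash
python3 - <<'E'
from h import *
B=np.array([.5102,.3361,.035])
# recheck ball
rs=[]
for n,u0 in(("scene",(422.3,263.3)),("top",(211,215.4))):
    c=viewer.capture(n);im=c["image"].astype(int); b,g,rr=im[...,0],im[...,1],im[...,2]
    m=((b>80)&(rr<70)&(b>1.5*g)).astype(np.uint8);k,L,S,ce=cv2.connectedComponentsWithStats(m,8)
    i=min(range(1,k),key=lambda i:np.linalg.norm(ce[i]-np.array(u0))+(S[i][4]<20)*99);print(n,ce[i],S[i])
print(rows2(B+[0,0,.004],Rb))
E
```

```text
scene [422.57983193 263.15966387] [417 257  12  13 119]
top [164.94295302 123.73615772] [ 122   99   81   50 2384]
([0.16, 0.05, 7.21], [0.003, 0.001, 0.002])
```

Call:
move_arm([
  [[0.1,0,2],[0,0,0]],
  [[0.16,0.05,4],[0,0,0]],
  [[0.16,0.05,6],[0,0,0]],
  [[0.16,0.05,7.2],[0,0,0]],
  [[0.16,0.05,7.2],[0,0,0]],
])

```text
time_s: 36.5
tcp_pos: [0.5105, 0.3358, -0.0027]
eef_rot: [179.8, 0.1, -14.7]
contact_force: [0.6, -0.9, 0.4]
gripper_width: 0.07
gripper_force: 0.0
```

Call:
move_arm([
  [[0,0,0],[0,0,0]],
  [[0,0,0],[0,0,0]],
  [[0,0,0],[0,0,0]],
  [[0,0,0],[0,0,0]],
  [[0,0,0],[0,0,0]],
], jaw=0, squeeze=8)

```text
time_s: 37.12
tcp_pos: [0.5105, 0.3362, -0.0024]
eef_rot: [179.8, 0.1, -14.6]
contact_force: [-0.9, -2.1, 4.0]
gripper_width: 0.0391
gripper_force: 8.0
```

```bash
python3 - <<'E'
from h import *
B=np.array([.5102,.3361,.035]);s=cur()[2];print(cur()[0],s["gripper_width"],s["gripper_force"])
print(rows2(B+[0,0,.004],Rb))
E
```

```text
[ 0.51045354  0.33621543 -0.00241057] 0.039148628868273534 8.00012893974781
([-0.02, 0.02, 0.06], [0.003, 0.001, 0.002])
```

Call:
move_arm([
  [[0,0,-3],[0,0,0]],
  [[0,0,-8],[0,0,0]],
  [[0,3,-13],[0,0,0]],
  [[0,8,-17],[0,0,0]],
  [[0,10,-18],[0,0,0]],
])

```text
time_s: 37.75
tcp_pos: [0.486, 0.2395, 0.1805]
eef_rot: [-179.9, -0.1, -14.6]
contact_force: [0.0, 0.9, -0.1]
gripper_width: 0.039
gripper_force: 8.0
```

```bash
python3 - <<'E'
from h import *
from scipy.optimize import least_squares
s=cur()[2];print(cur()[0],s["gripper_width"],s["gripper_force"])
C={n:viewer.capture(n) for n in("scene","top")}
for q in(.9,.96,1.0,1.04): print(q,W(arm(.085,.027,0,q)).round(4),[proj(C[n],W(arm(.085,.012,0,q)))[0].round(1).tolist() for n in C],[proj(C[n],W(arm(.085,.027,0,q)))[0].round(1).tolist() for n in C],"barends",[proj(C[n],W(arm(.14,0,y,q)))[0].round(1).tolist() for n in C for y in(-.075,.075)])
for n in C: print([(l,n,[(np.round(d["location"][::-1],1),round(d["score"],2)) for d in pinpoint(l,n)][:2]) for l in("seat","draw_bar")])
for n,(x0,y0,x1,y1) in(("scene",(300,195,360,240)),("top",(270,185,340,215))):
    im=C[n]["image"].astype(int); b,g,rr=im[...,0],im[...,1],im[...,2]
    m=(rr>2.6*g)&(rr>2.2*b)&(rr>70); M=np.zeros_like(m);M[y0:y1,x0:x1]=m[y0:y1,x0:x1]
    p=np.argwhere(M)[:,::-1].astype(float);c=p.mean(0);d=np.linalg.svd(p-c,full_matrices=False)[2][0];t=(p-c)@d
    print(n,"bar",(c+d*t.min()).round(1),(c+d*t.max()).round(1),len(p))
cv2.imwrite("pics/h.png",np.hstack([cv2.resize(C[n]["image"][y:y+60,x:x+60],(400,400),interpolation=cv2.INTER_CUBIC) for n,x,y in(("scene",310,190),("top",280,165))]))
E
```

```text
[0.48595744 0.23947539 0.18048169] 0.03904923048758947 8.000143021345139
0.9 [0.5959 0.026  0.117 ] [[324.1, 219.3], [309.7, 183.6]] [[324.0, 215.6], [309.5, 182.4]] barends [[323.5, 205.0], [352.8, 226.9], [329.6, 208.1], [280.8, 195.9]]
0.96 [0.5942 0.0264 0.112 ] [[324.3, 220.5], [309.7, 184.1]] [[324.4, 216.7], [309.4, 183.3]] barends [[323.5, 207.0], [352.7, 229.0], [329.6, 208.5], [281.1, 196.4]]
1.0 [0.5932 0.0267 0.1086] [[324.4, 221.3], [309.7, 184.5]] [[324.6, 217.5], [309.4, 183.8]] barends [[323.5, 208.3], [352.6, 230.4], [329.6, 208.7], [281.4, 196.6]]
1.04 [0.5924 0.0269 0.1051] [[324.4, 222.2], [309.8, 184.7]] [[324.8, 218.3], [309.4, 184.3]] barends [[323.4, 209.7], [352.4, 231.9], [329.7, 208.8], [281.6, 196.7]]
[('seat', 'scene', [(array([323. , 215.8]), 0.58)]), ('draw_bar', 'scene', [(array([338.8, 217.9]), 0.76), (array([350.8, 214. ]), 0.36)])]
[('seat', 'top', [(array([310.1, 186.8]), 0.56), (array([317.4, 160.8]), 0.56)]), ('draw_bar', 'top', [(array([472.6, 247.8]), 0.7)])]
scene bar [324.1 208.8] [352.7 230.4] 67
top bar [281.3 197. ] [329.2 209.1] 172
```

View pics/h.png

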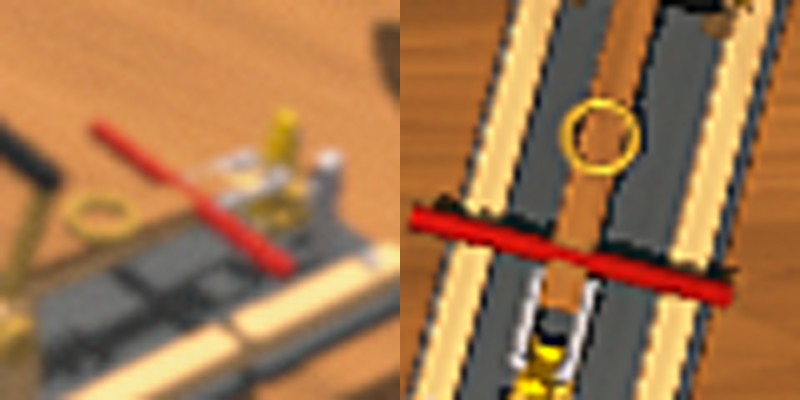

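The picture shows the arm hooked: bar ends at scene (324,209)/(353,230), matching q = 1.00, and the ring near (310,185) in top, facing up. I go above the seat.

```bash
python3 - <<'E'
from h import *
S=np.array([.5922,.0269,.1086])
print(rows2(S+[0,0,.044],Rb))
E
```

```text
([15.73, 17.96, 6.6], [0.003, 0.002, 0.002])
```

Call:
move_arm([
  [[4,4.5,0],[0,0,0]],
  [[8,9,0],[0,0,0]],
  [[12,13.5,1],[0,0,0]],
  [[15.7,17.9,3],[0.003,0.002,0.002]],
  [[15.7,18,5],[0.003,0.002,0.002]],
])

```text
time_s: 38.67
tcp_pos: [0.593, 0.0233, 0.1251]
eef_rot: [180.0, 0.1, -15.0]
contact_force: [-0.8, 0.8, -0.7]
gripper_width: 0.0392
gripper_force: 8.0
```

Call:
move_arm([
  [[0,0,0],[0,0,0]],
  [[0,0,0],[0,0,0]],
])

```text
time_s: 38.92
tcp_pos: [0.5923, 0.0271, 0.1277]
eef_rot: [-180.0, -0.0, -14.7]
contact_force: [-0.6, 1.5, 0.9]
gripper_width: 0.0389
gripper_force: 8.0
```

```bash
python3 - <<'E'
from h import *
S=np.array([.5922,.0269,.1086]);s=cur()[2];print(cur()[0],s["gripper_width"],s["contact_force"],s["time_s"])
print(rows2(S+[0,0,.004],Rb))
C=viewer.capture("scene");im=C["image"].astype(int);b,g,rr=im[...,0],im[...,1],im[...,2]
m=((b>80)&(rr<70)&(b>1.5*g)).astype(np.uint8);k,L,St,ce=cv2.connectedComponentsWithStats(m,8)
p,R,_=cur();bc=p-R[:,2]*(.042)-[0,0,.004];print("ball expected",bc,proj(C,bc))
for i in range(1,k):
    if St[i][4]>15: print(ce[i],St[i])
E
```

```text
[0.59234734 0.02706187 0.12771702] 0.03886657407109054 [-0.60097969  1.4545584   0.90173236] 38.925
([-0.01, 0.02, 5.71], [-0.0, -0.001, 0.001])
ball expected [0.59243309 0.02730758 0.16624697] [[325.31809989 202.29698254]]
[236.67625899 183.02877698] [228 173  17  18 139]
[323.29032258 201.58064516] [320 197   7  11  62]
[558.58767773 244.12796209] [543 235  31  19 211]
[561.86363636 255.18181818] [558 251   9   9  22]
[593.81218274 264.54822335] [574 253  38  24 394]
[529.84210526 269.52631579] [528 267   5   7  19]
[555.77092511 281.77092511] [541 270  31  24 227]
[583.         280.29411765] [581 275   5  12  17]
```

Call:
move_arm([
  [[0,0,1.5],[0,0,0]],
  [[0,0,3],[0,0,0]],
  [[0,0,4.2],[0,0,0]],
  [[0,0,5.1],[0,0,0]],
  [[0,0,5.1],[0,0,0]],
])

```text
time_s: 39.6
tcp_pos: [0.5915, 0.0261, 0.0758]
eef_rot: [180.0, 0.0, -14.7]
contact_force: [0.1, -0.1, -0.4]
gripper_width: 0.0393
gripper_force: 8.0
```

Call:
move_arm([
  [[0,0,0.15],[0,0,0]],
  [[0,0,0.3],[0,0,0]],
  [[0,0,0.3],[0,0,0]],
])

```text
time_s: 39.98
tcp_pos: [0.5922, 0.0263, 0.074]
eef_rot: [-179.9, -0.1, -14.7]
contact_force: [0.4, -0.1, 0.0]
gripper_width: 0.0392
gripper_force: 8.0
```

Call:
move_arm([
  [[0,0,0.1],[0,0,0]],
  [[0,0,0.18],[0,0,0]],
  [[0,0,0.18],[0,0,0]],
])

```text
time_s: 40.35
tcp_pos: [0.5921, 0.0263, 0.072]
eef_rot: [-179.9, -0.1, -14.7]
contact_force: [0.4, -1.0, 0.1]
gripper_width: 0.0394
gripper_force: 8.0
```

```bash
python3 - <<'E'
from h import *
S=np.array([.5922,.0269,.1086]);avg(3);print(rows2(S+[0,0,.004],Rb))
E
```

```text
Fmean [ 0.18 -0.02 -0.31] sd [0.35 0.02 0.45] z 0.07199
bar [-0.0899 -0.0007  0.109 ] rad 0.093 q 0.699 F [ 0.4 -0.   0.3] Ftan 0.38 w 0.0393 t 40.5
([-0.0, -0.06, 0.14], [-0.001, -0.001, -0.0])
```

Call:
move_arm([
  [[0,0,0.07],[0,0,0]],
  [[0,0,0.07],[0,0,0]],
])

```text
time_s: 40.75
tcp_pos: [0.5921, 0.0263, 0.0713]
eef_rot: [-179.9, -0.1, -14.7]
contact_force: [-0.9, 1.3, -0.4]
gripper_width: 0.0394
gripper_force: 8.0
```

Call:
move_arm([
  [[0,0,0.07],[0,0,0]],
  [[0,0,0.07],[0,0,0]],
])

```text
time_s: 41.0
tcp_pos: [0.5923, 0.0263, 0.0708]
eef_rot: [-179.9, -0.1, -14.7]
contact_force: [-0.4, -0.1, 3.2]
gripper_width: 0.0391
gripper_force: 8.0
```

Contact at the expected height: the ball is in the ring. I ease off a trifle and release.

Call:
move_arm([
  [[0,0,-0.03],[0,0,0]],
  [[0,0,-0.03],[0,0,0]],
], squeeze=3)

```text
time_s: 41.25
tcp_pos: [0.5921, 0.0263, 0.0709]
eef_rot: [-179.9, -0.1, -14.7]
contact_force: [0.1, -0.3, 1.3]
gripper_width: 0.0395
gripper_force: 3.0
```

Call:
move_arm([
  [[0,0,0],[0,0,0]],
  [[0,0,0],[0,0,0]],
  [[0,0,0],[0,0,0]],
  [[0,0,0],[0,0,0]],
], jaw=6)

```text
time_s: 41.75
tcp_pos: [0.5921, 0.0263, 0.0709]
eef_rot: [-180.0, -0.1, -14.7]
contact_force: [0.1, -0.2, 0.5]
gripper_width: 0.0597
gripper_force: 0.0
```

Call:
move_arm([
  [[0,0,-1],[0,0,0]],
  [[0,0,-2.5],[0,0,0]],
  [[0,0,-5],[0,0,0]],
  [[0,0,-9],[0,0,0]],
  [[0,-4,-13],[0,0,0]],
])

```text
time_s: 42.38
tcp_pos: [0.6018, 0.0636, 0.2038]
eef_rot: [-179.9, -0.1, -14.9]
contact_force: [1.7, -0.7, 0.3]
gripper_width: 0.0602
gripper_force: 0.0
```

Call:
move_arm([
  [[0,-5,-1],[0,0,0]],
  [[0,-10,-1],[0,0,0]],
  [[0,-15,-1],[0,0,0]],
  [[0,-18,-1],[0,0,0]],
  [[0,-18,-1],[0,0,0]],
])

```text
time_s: 43.0
tcp_pos: [0.648, 0.2411, 0.2116]
eef_rot: [-179.9, -0.1, -14.6]
contact_force: [-1.0, -0.1, 0.7]
gripper_width: 0.0601
gripper_force: 0.0
```

```bash
python3 - <<'E'
from h import *
C={n:viewer.capture(n) for n in("scene","top")}
S=W(arm(.085,.027,0,1.0));rs=[];I=[]
for n in C:
    im=C[n]["image"].astype(int);b,g,rr=im[...,0],im[...,1],im[...,2]
    m=((b>80)&(rr<70)&(b>1.5*g)).astype(np.uint8);k,L,St,ce=cv2.connectedComponentsWithStats(m,8)
    u=proj(C[n],S)[0];i=min(range(1,k),key=lambda i:np.linalg.norm(ce[i]-u)+(St[i][4]<20)*99);c,rad=cv2.minEnclosingCircle(np.argwhere(L==i)[:,::-1].astype(np.float32))
    print(n,u,ce[i],c,rad,St[i]);rs.append(ray(C[n],c))
    x,y=int(u[0])-30,int(u[1])-30;I.append(cv2.resize(C[n]["image"][y:y+60,x:x+60],(400,400),interpolation=cv2.INTER_CUBIC))
print(tri(rs),S,cur()[2]["contact_force"],cur()[2]["time_s"]);cv2.imwrite("pics/i.png",np.hstack(I))
for l in("flask","tumbler","glue","offcut"): print(l,[np.round(recognise(l,n)[0]["box"]) for n in C if recognise(l,n)])
E
```

```text
scene [324.60578651 217.46641018] [324.96385542 217.73493976] (324.59375, 217.53125) 5.619020462036133 [319 213  12  10  83]
top [309.42062232 183.8152634 ] [309.03759398 184.36842105] (309.0, 184.2857208251953) 6.58548641204834 [303 178  13  13 133]
(array([0.59245666, 0.02718487, 0.10801822]), [np.float64(0.0009156051793468203), np.float64(0.0009156051793468639)]) [0.59322948 0.02666251 0.10857338] [ 0.39191944 -1.15371861 -0.09856988] 43.1
flask [array([229., 163., 249., 217.]), array([410., 155., 442., 183.])]
tumbler [array([212., 167., 231., 201.]), array([452., 166., 489., 195.])]
glue [array([373., 258., 396., 301.]), array([213., 160., 236., 176.])]
offcut [array([165., 232., 184., 256.])]
```

View pics/i.png

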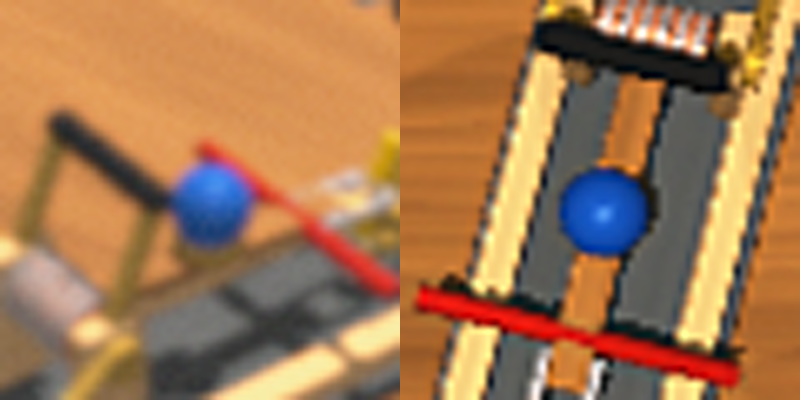

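The ball lies in the ring at scene (325,217) / top (309,184), within about 1 mm of the computed seat. The arm is still hooked and the other things are in place.

```bash
python3 -c "
from plant import r
print(r.close_job())"
```

```text
the job is handed in; nothing more can be done
None
```

The catapult is cocked on its hook with the blue ball in the ring, and the job was handed in at about 43 s; the verdict wasn't shown, and a test touch on the bare bench briefly read 57 N at the wrist (limit 120 N).

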